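# Load the microscope counterweights on their carrier and lock them in

## Task

Pull the locking rod out of the carrier and rest it in the black V-cradle, and lift the white dust cap off the post into the grey tray. Stack every steel ring weight on the bench flat and fully home on the carrier's post, largest at the bottom and each next smaller one on top, then pass the rod back through both uprights over the stack until its flange is against the upright. Leave the other things on the bench where they are.

Things in the scene. Friction and masses are not known exactly. Their poses are not given: they have to be found in the camera images.
- carrier: fixed aluminium carrier, base plate 80 (x) x 160 (y) x 12, origin on the bench under the post, z up. In the middle a steel post, 20 diameter, top 78 above the bench (tapered from 70). Uprights 36 (x) x 10 (y), 114 tall, with inner faces at y = -62 and +62, each with a 15 hole along y, 96 above the bench, straight over the post. Open on the x sides
- near_hole (a point): centre of the hole's mouth on the outer face (y = +72 in the carrier's frame) of the carrier's +y upright, 96 above the bench; the rod's flange stops against this face
- far_hole (a point): the same on the other upright (outer face at y = -72)
- cradle: black plastic cradle fixed to the bench, base 40 (x) x 115 (y), origin on the bench under its middle: two V rests, at its y = -45 and +45, each 10 thick, open 40 wide at the top, 61 tall. A rod lying in both has its axis along the cradle's y, 53 above the bench
- rod_grip (a point): centre of the locking rod's handle, on its axis; y runs along the rod from tip to handle. Tip to end: steel shank 12 diameter, 154 long (first 8 tapered), square flange 26 x 26 x 6, black handle 16 x 16 x 40; 0.17 kg, balances 77 from here. Starts in both holes, handle on the carrier's +y side, lying on the holes' bottoms (1.5 below their axis), flange 2 to 6 off the upright
- cap_mid (a point): middle of the white plastic dust cap on the post: a square block 36 x 36 x 36 with a 25 hole, 30 deep, from below, hanging loosely on the post's tip (underside 48 above the bench, middle 66), sides about parallel to the carrier's; 0.05 kg
- tray: small grey open tray without dividers, fixed to the bench, 110 x 110, 25 tall, walls 4, floor about 4 thick; origin on the bench under its middle
- rod_tip (a point): tip of the rod's shank, on its axis, 180 from rod_grip
- ring70_mid (a point): steel ring weight, 70 outer diameter, 17 high, hole 24, about 0.4 kg, lying flat on the bench; point at its centre, half-way up (8.5 above the bench), z along the hole.
- ring62_mid (a point): steel ring weight, 62 outer diameter, 17 high, hole 24, about 0.3 kg, lying flat on the bench; point at its centre, half-way up (8.5 above the bench), z along the hole. May be absent
- ring54_mid (a point): steel ring weight, 54 outer diameter, 17 high, hole 24, about 0.22 kg, lying flat on the bench; point at its centre, half-way up (8.5 above the bench), z along the hole. May be absent
- ring46_mid (a point): steel ring weight, 46 outer diameter, 17 high, hole 24, about 0.15 kg, lying flat on the bench; point at its centre, half-way up (8.5 above the bench), z along the hole. May be absent
- eyepiece: black microscope eyepiece, 60 tall, 42 wide, upright; not part of the job, leave it. Origin under its middle
- jar: small clear capped jar, 52 wide, 60 tall; not part of the job, leave it. Origin under its middle
- driver: screwdriver, 180 long, lying; not part of the job, leave it. Origin under its middle
- slidebox: grey slide box, 85 x 35 x 30; not part of the job, leave it. Origin under its middle
- postholder: dark steel post holder, 44 wide foot, 70 tall, upright; not part of the job, leave it. Origin under its middle
- dish: shallow glass dish, 90 wide, 16 tall; not part of the job, leave it. Origin under its middle
Not all that is in view belongs to the job. What is shaped like the part that bears ring70_mid but purple or yellow is not meant.

How it is judged:
By the outcome, as a careful person would: the job done as asked, in the order asked, and still so for the second after the job is handed in, with the robot touching nothing.
Of ring62, ring54, ring46 only 2 to 3 are there at a start; the rules pass over those that are not, and their reading is None.
At some moment in a run one of ring70, ring62, ring54, ring46 may be knocked a few centimetres aside while the robot is not near it.
Once in a run the grip may slacken for a moment while it holds something.
It also fails if it takes over 208 s, if anything falls off the work surface, if the arm or the gripper's body presses on something with over 40 N, if the wrist force passes 120 N, or if a joint passes its speed limit or range.

## Robot

A 6-joint arm with a two-finger parallel gripper is mounted at the origin on the work surface. World frame = base frame: x ahead of the robot, y to its left, z up, the work surface at z = 0. Lengths are in m, angles in rad, forces in N, time in s.
With the tool pointing down it reaches from about 0.35 to 0.975 m from the base axis. Payload 17.4 kg.
Tool frame: the origin (TCP) lies on the centre line of the jaws, within the pads' length; the fingertips stand 22 mm ahead of it and the grasp point (between the pads) lies 3 mm ahead of it (ctrl.finger_overhang is the z of the fingertips in the tool frame, in m); z points along the fingers, y is the direction in which the jaws open and shut (so a half turn about z gives the same grasp; the last joint's range is limited). The gripper opens to 85 mm and grips with 20 to 120 N. Pads are 22 mm wide; open, the fingers measure 114 mm over their backs; the gripper's body (76 mm by 85 mm) begins 54 mm behind the grasp point. The pads swing forward as they close: fully open they stand 13 mm farther back than shut.
Start: joints at [1.131, 0.116, 1.442, -0, 1.584, -0.038], TCP at [0.264, 0.621, 0.253] pointing down, gripper open.
Joint ranges: [-2.83, 2.83], [-0.83, 2.19], [0.07, 2.5], [-1.14, 4.28], [0.01, 3], [-2.97, 2.97]. Speed limits (rad/s): [1.89, 1.89, 2.22, 3.14, 3.14, 3.14].

## Interface

Orientations are given as a unit quaternion [x, y, z, w].
In Python, from rig import ctrl, imaging gives the robot as it stands.
- The arm moves only by the tool carry_out, never from a script. Its argument "moves" is text: rows parted by semicolons, each of 7 numbers parted by spaces: the turn, a rotation vector about the tool's x, y, z in rad, then the shift along the tool's x, y, z in m, then the finger opening in m, from 0 to 0.0854. In form: ax ay az dx dy dz gripper; .... A call has 1 to 8 rows; each row shifts and turns the commanded pose from where the row before left it, along the tool's axes as they then stand; what a row does not reach is not made up. A row lasts 1/8 s, in which the tool goes at most 62.5 mm and 10.7 degrees, less where a joint would pass 70% of its speed; a pose out of reach is approached as far as the arm can. A call is refused whole if a number of a shift passes 0.0625 or a number of a turn 0.188, either way. A call with a gripper value outside its range is refused whole. The fingers move at their own pace and stop on an object; the grip force is fixed at half the most. Time passes only in rows, so rows that do not move let the fingers close. It gives the time, the measured TCP pose, the force and the opening at its end, in the units of the state.
- ctrl.sense(): the state, without advancing time (a new reading comes with each control period).
- imaging.capture(name): name is "scene" or "top"; returns a dict with "image" (480x640x3 uint8, red, green, blue), "fovy" (degrees; the focal length in pixels is half the picture's height over the tangent of half this angle, whatever the lens; pixels are square), "cx", "cy" (the principal point, pixels), "D" ([k1, k2, p1, p2, k3] as OpenCV has them; the pictures are not rectified), "rvec" (rotation vector, rad) and "tvec" (3), from world to camera coordinates, as OpenCV has them. Camera axes: x right, y down, z forward; pixel columns grow to the right and rows downward; lengths in m; the calibration is good to about 2 mm. A picture is of the moment at which its call begins. There is no depth.
- ctrl.finish_job(): hands the job in, once; it reports no verdict.
The state is a dict: "clock": time; "joint_pos": joint angles; "qvel": joint speeds; "joint_efforts": joint torques, N m; "eef_pos": TCP position; "orientation": TCP orientation; "force": force on the tool from outside, world axes, zero at the start; "moment": the same for the moment, N m; "grip_width": opening from 0.0 (shut) to 1.0 (fully open).
Only numpy, scipy, OpenCV 4.12 (cv2) and the standard library are available. Lean on these libraries where they do the work, as an engineer would, in place of code of your own. Each camera call takes 0.05 s, during which the arm holds its last target.

## Working session

There is one attempt and no reset: what is moved stays moved. The work goes in short steps, Python scripts to look and compute and a tool call to move; the robot and the scene stay as the last step left them, time stands still between calls to the robot, and variables do not carry over. Pictures are saved under pics/ and viewed, and the job is handed in when it is done.

Besides the shell and the picture viewer there is one more tool, called after "Emit:" as name(argument=value, ...) on one line, values as JSON. carry_out: Moves the arm, as the interface text tells. Its arguments: {"type":"object","properties":{"moves":{"type":"string"}},"required":["moves"]}

```bash
ls -la; mkdir -p pics; python3 - <<'E'
from rig import ctrl, imaging
import cv2
for n in ("scene","top"):
    c=imaging.capture(n); cv2.imwrite(f"pics/{n}0.png",c["image"][:,:,::-1])
    print(n,{k:v for k,v in c.items() if k!="image"})
print(ctrl.sense(), ctrl.finger_overhang)
E
```

```text
total 12
drwxr-xr-x  3 agent agent 4096 Dec  6 07:59 .
drwxr-xr-x 23 root  root  4096 Dec  6 07:59 ..
drwxr-xr-x  2 agent agent 4096 Dec  6 07:59 pics
scene {'fovy': 54.0520957087114, 'cx': 318.15052476592734, 'cy': 239.73905489614197, 'D': array([-0.05580193,  0.        ,  0.        ,  0.        ,  0.        ]), 'rvec': array([ 1.36476361,  2.2796299 , -0.8688173 ]), 'tvec': array([ 0.29239786, -0.3195634 ,  1.56177867])}
top {'fovy': 44.01327216892958, 'cx': 319.1645520580042, 'cy': 232.7103696297246, 'D': array([-0.03688775,  0.        ,  0.        ,  0.        ,  0.        ]), 'rvec': array([ 2.10812996, -2.16884124,  0.18287299]), 'tvec': array([0.00416903, 0.5657113 , 1.13635534])}
{'clock': 0.1, 'joint_pos': array([ 1.13117904e+00,  1.16475568e-01,  1.44221004e+00,  1.45157441e-05,
        1.58403278e+00, -3.78238843e-02]), 'qvel': array([-0.00055935, -0.00270905, -0.00154499, -0.00211742,  0.00028177,
        0.0006552 ]), 'joint_efforts': array([ 2.81035958e-03, -7.33668780e+01, -6.33787107e+01, -6.54363203e-05,
        5.38554654e-03, -4.93102476e-06]), 'eef_pos': array([0.26392493, 0.6210941 , 0.25260349]), 'orientation': array([ 1.99547956e-01,  9.79887900e-01, -5.45188647e-04, -1.40146808e-04]), 'force': array([-0.90404272, -0.03590291, -0.95041334]), 'moment': array([ 0.06998365, -0.01019246, -0.00654695]), 'grip_width': 0.9995824111811559} 0.022
```

View pics/scene0.png

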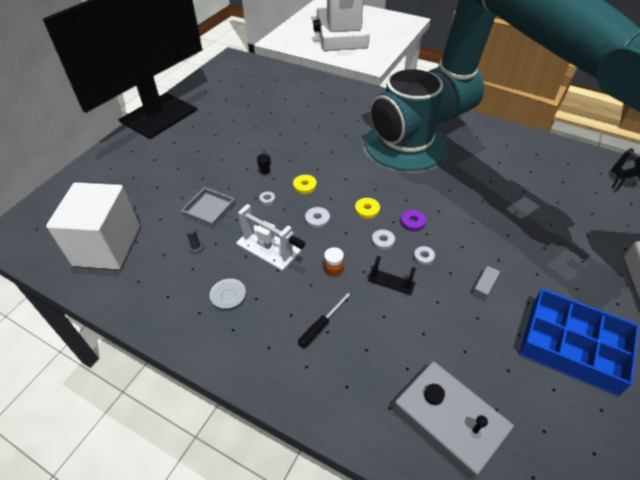

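View pics/top0.png

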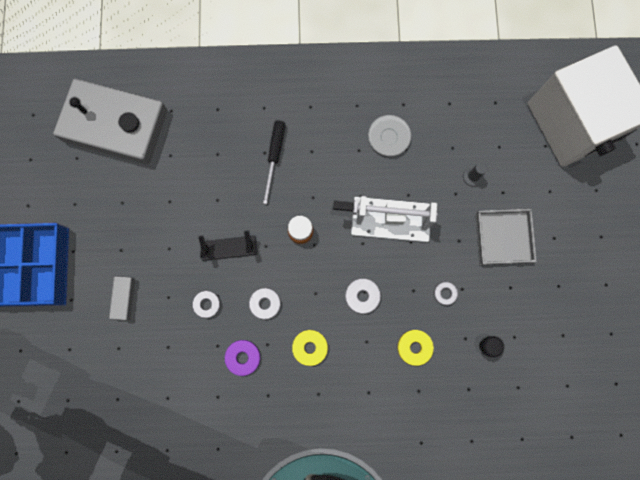

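The top view shows four steel rings at (363,296), (265,304), (206,304) and (446,293). The carrier is at (395,218) with the rod handle at (343,206). The cradle is at (229,246), the tray at (507,237), and the clutter is clear of these. Next I'll measure positions.

```bash
cat > h.py <<'E'
from rig import ctrl, imaging
import cv2, numpy as np
from scipy.spatial.transform import Rotation as R
class Cam:
    def __init__(s,n):
        c=imaging.capture(n); s.im=c["image"]; s.n=n
        f=240/np.tan(np.radians(c["fovy"])/2)
        s.K=np.array([[f,0,c["cx"]],[0,f,c["cy"]],[0,0,1]]); s.D=c["D"]; s.rv=c["rvec"]; s.tv=c["tvec"]
        s.R=cv2.Rodrigues(s.rv)[0]; s.C=-s.R.T@s.tv
    def ray(s,p):
        u=cv2.undistortPoints(np.array(p,float).reshape(-1,1,2),s.K,s.D).reshape(-1,2)
        d=np.c_[u,np.ones(len(u))]@s.R
        return d/np.linalg.norm(d,axis=1)[:,None]
    def plane(s,p,z):
        d=s.ray(p); return s.C+d*((z-s.C[2])/d[:,2])[:,None]
    def proj(s,P):
        return cv2.projectPoints(np.array(P,float).reshape(-1,1,3),s.rv,s.tv,s.K,s.D)[0].reshape(-1,2)
    def save(s,name,box=None,scale=1):
        im=s.im[:,:,::-1]
        if box: x0,y0,x1,y1=box; im=im[y0:y1,x0:x1]
        cv2.imwrite("pics/"+name,cv2.resize(im,None,fx=scale,fy=scale,interpolation=cv2.INTER_CUBIC))
def tri(c1,p1,c2,p2):
    d1=c1.ray([p1])[0];d2=c2.ray([p2])[0]
    A=np.c_[d1,-d2]; t=np.linalg.lstsq(A,c2.C-c1.C,rcond=None)[0]
    a=c1.C+t[0]*d1;b=c2.C+t[1]*d2
    return (a+b)/2,np.linalg.norm(a-b)
def st():
    s=ctrl.sense(); r=R.from_quat(s["orientation"])
    print("t",s["clock"],"p",np.round(s["eef_pos"],4),"z",np.round(r.as_matrix()[:,2],4),"y",np.round(r.as_matrix()[:,1],4),"F",np.round(s["force"],1),"M",np.round(s["moment"],2),"g",round(s["grip_width"]*85.4,1))
    return s
E
python3 - <<'E'
from h import *
t=Cam("top");s=Cam("scene")
print(t.C,s.C)
t.save("t1.png",(330,160,550,320),3.5); s.save("s1.png",(160,140,480,320),2.5)
t.save("t2.png",(180,200,330,330),4)
for c in (t,s):
    hsv=cv2.cvtColor(c.im,cv2.COLOR_RGB2HSV)
    m=((hsv[:,:,2]>135)&(hsv[:,:,1]<60)).astype(np.uint8)*255
    cs,h=cv2.findContours(m,cv2.RETR_CCOMP,cv2.CHAIN_APPROX_NONE)
    for i,k in enumerate(cs):
        a=cv2.contourArea(k)
        if h[0][i][3]<0 and 80<a<4000:
            M=cv2.moments(k);p=(M['m10']/a,M['m01']/a)
            W=c.plane(k.reshape(-1,2),.017)
            (cx,cy),r=cv2.minEnclosingCircle(W[:,:2].astype(np.float32))
            x=c.plane([p],.017)[0]
            print(c.n,np.round(p,1),"a",a,"W",np.round(x,4),"circ",round(cx,4),round(cy,4),round(r,4))
E
```

```text
[ 0.3723705  -0.00157259  1.21354351] [1.24510859 0.36453688 0.97138423]
top [346.5 458.4] a 203.0 W [ 0.1273 -0.0522  0.017 ] circ 0.116 -0.0497 0.0718
top [205.3 303.8] a 535.0 W [0.4324 0.2202 0.017 ] circ 0.4326 0.2201 0.0272
top [264.1 303.1] a 723.5 W [0.4306 0.1023 0.017 ] circ 0.4309 0.1024 0.0315
top [445.8 292.8] a 381.0 W [ 0.4406 -0.2637  0.017 ] circ 0.4405 -0.2639 0.0232
top [362.4 295.5] a 913.0 W [ 0.4402 -0.0953  0.017 ] circ 0.4404 -0.0954 0.0353
top [119.6 297.6] a 643.5 W [0.4494 0.3932 0.017 ] circ 0.449 0.3929 0.0442
top [299.5 227. ] a 427.0 W [0.5835 0.0277 0.017 ] circ 0.5836 0.0275 0.0251
top [504.7 238.6] a 2186.5 W [ 0.5476 -0.3918  0.017 ] circ 0.5509 -0.3965 0.0746
top [392.4 218.4] a 2812.0 W [ 0.5959 -0.1633  0.017 ] circ 0.5949 -0.167 0.0946
top [268.2 182.7] a 92.0 W [0.6784 0.0905 0.017 ] circ 0.6791 0.0897 0.0447
top [389.3 134.7] a 1280.5 W [ 0.7753 -0.1657  0.017 ] circ 0.7755 -0.1655 0.0448
scene [227.2 292.7] a 806.0 W [ 0.7781 -0.1647  0.017 ] circ 0.7769 -0.1659 0.0453
scene [487.1 279.6] a 330.0 W [0.441  0.3897 0.017 ] circ 0.4399 0.3891 0.
[... 285 characters left out ...]
3  0.017 ] circ 0.4433 -0.0948 0.0375
scene [266.4 241. ] a 1605.5 W [ 0.5902 -0.1702  0.017 ] circ 0.5741 -0.1905 0.1336
scene [208.3 207.5] a 623.5 W [ 0.5601 -0.3893  0.017 ] circ 0.558 -0.3898 0.0602
scene [266.7 196.6] a 136.5 W [ 0.4438 -0.2634  0.017 ] circ 0.4439 -0.2632 0.0255
scene [595. 136.] a 704.5 W [-0.3207  0.5564  0.017 ] circ -0.3126 0.5576 0.1424
scene [129.5 100.4] a 405.5 W [ 0.2406 -1.0081  0.017 ] circ 0.2356 -1.0116 0.0957
scene [423.1  64.5] a 217.5 W [-0.497  -0.1224  0.017 ] circ -0.5045 -0.1295 0.0639
scene [398.  78.] a 301.5 W [-0.3523 -0.1725  0.017 ] circ -0.3948 -0.1278 0.1596
scene [207.9   7.7] a 450.0 W [-0.5586 -1.2554  0.017 ] circ -0.5387 -1.2574 0.1444
```

```bash
ls pics
```

```text
s1.png
scene0.png
t1.png
t2.png
top0.png
```

View pics/t1.png

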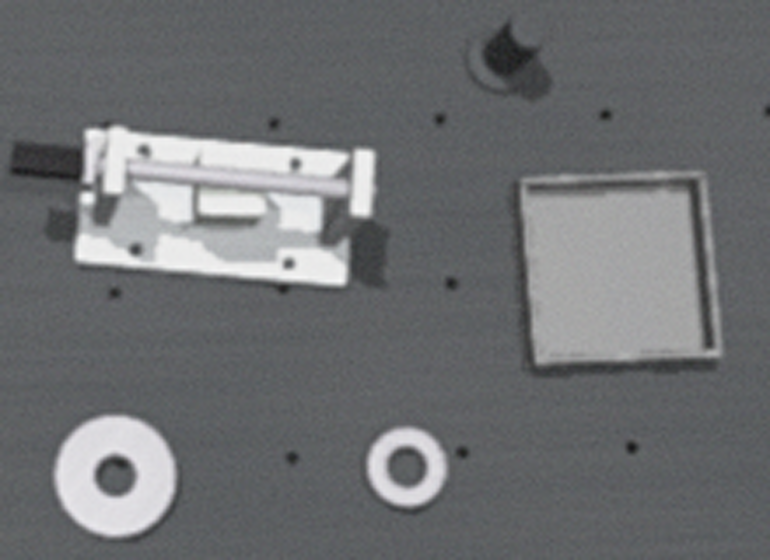

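View pics/s1.png

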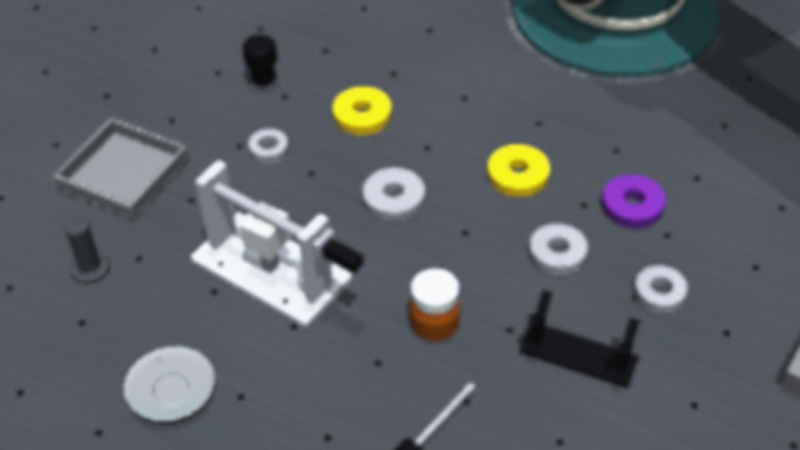

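View pics/t2.png

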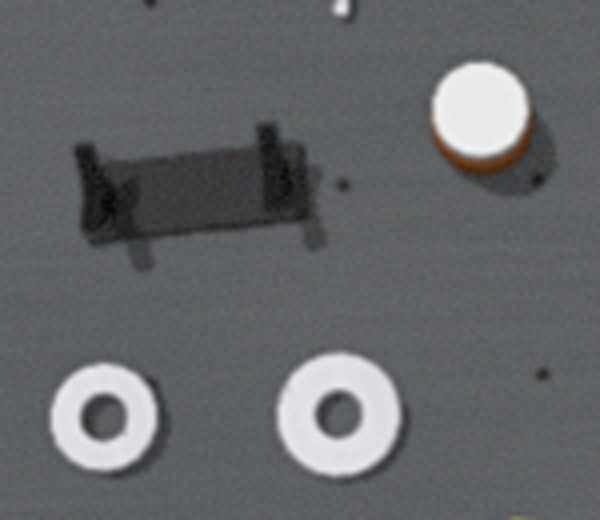

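```bash
python3 - <<'E'
from h import *
t=Cam("top");s=Cam("scene")
def T1(u,v): return (330+(u+.5)/3.5-.5,160+(v+.5)/3.5-.5)
def T2(u,v): return (180+(u+.5)/4-.5,200+(v+.5)/4-.5)
def S1(u,v): return (160+(u+.5)/2.5-.5,140+(v+.5)/2.5-.5)
f=lambda c,pts,z:print(np.round(c.plane(pts,z),4).tolist())
print("base z12"); f(t,[T1(87,128),T1(76,263),T1(347,286)],.012)
print("base scene"); f(s,[S1(192,257),S1(305,320),S1(351,275)],.012)
print("uprights top z114: left, right"); f(t,[T1(105,126),T1(127,127),T1(125,193),T1(104,192)],.114); f(t,[T1(354,150),T1(375,150),T1(373,216),T1(351,216)],.114)
print("rod shank ends z.0945"); f(t,[T1(128,170),T1(350,188)],.0945)
print("handle end centre"); f(t,[T1(12,160),T1(80,163)],.0945)
print("cap top z84"); f(t,[T1(199,193),T1(265,195),T1(262,218),T1(198,216)],.084)
print("tray top z25"); f(t,[T1(519,177),T1(704,173),T1(720,356),T1(535,365)],.025)
print("cradle base z5?"); f(t,[T2(103,162),T2(303,142),T2(311,218),T2(92,243)],.006)
print("cradle vtop z61");f(t,[T2(77,145),T2(96,145),T2(258,124),T2(277,123)],.061)
E
```

```text
base z12
[[0.6459, -0.0876, 0.012], [0.5652, -0.0781, 0.012], [0.5471, -0.2363, 0.012]]
base scene
[[0.629, -0.2422, 0.012], [0.6453, -0.0885, 0.012], [0.5707, -0.0767, 0.012]]
uprights top z114: left, right
[[0.6236, -0.0901, 0.114], [0.6227, -0.102, 0.114], [0.5863, -0.0994, 0.114], [0.5871, -0.0881, 0.114]]
[[0.6066, -0.2246, 0.114], [0.6063, -0.2361, 0.114], [0.5699, -0.2327, 0.114], [0.5703, -0.2208, 0.114]]
rod shank ends z.0945
[[0.6029, -0.1034, 0.0945], [0.5894, -0.2251, 0.0945]]
handle end centre
[[0.6103, -0.0398, 0.0945], [0.6076, -0.0771, 0.0945]]
cap top z84
[[0.591, -0.1431, 0.084], [0.5888, -0.1797, 0.084], [0.5759, -0.1774, 0.084], [0.578, -0.142, 0.084]]
tray top z25
[[0.6068, -0.3387, 0.025], [0.6062, -0.4483, 0.025], [0.4981, -0.4482, 0.025], [0.496, -0.34, 0.025]]
cradle base z5?
[[0.5634, 0.2223, 0.006], [0.571, 0.1192, 0.006], [0.5314, 0.1156, 0.006], [0.5216, 0.2279, 0.006]]
cradle vtop z61
[[0.5635, 0.2249, 0.061], [0.5633, 0.2156, 0.061], [0.5715, 0.1358, 0.061], [0.5718, 0.1264, 0.061]]
```

```bash
cat >> h.py <<'E'
def go(p=None,yaw=None,q=None,n=None):
    """print tool-axis turn & shift to reach TCP p with tool z down and jaws(tool y) at angle yaw (mod pi, nearest)"""
    s=ctrl.sense(); r=R.from_quat(s["orientation"]); m=r.as_matrix()
    if q is not None: rt=R.from_quat(q)
    elif yaw is not None:
        best=None
        for k in (-1,0,1,2):
            a=yaw+k*np.pi; y=np.array([np.cos(a),np.sin(a),0]); z=np.array([0,0,-1.]); x=np.cross(y,z)
            c=R.from_matrix(np.c_[x,y,z])
            if best is None or (r.inv()*c).magnitude()<(r.inv()*best).magnitude(): best=c
        rt=best
    else: rt=r
    rv=(r.inv()*rt).as_rotvec()
    print("turn",np.round(rv,4),"rows>=",int(np.ceil(np.abs(rv).max()/.18)), "j6",round(s["joint_pos"][5],3))
    if p is not None:
        d=np.array(p)-s["eef_pos"]
        print("shift before turn",np.round(r.inv().apply(d),4),"after turn",np.round(rt.inv().apply(d),4),"world",np.round(d,4))
E
python3 - <<'E'
from h import *
st(); go([.608,-.0605,.25],yaw=-.12)
print(R.from_quat(ctrl.sense()["orientation"]).as_matrix().round(3))
E
```

```text
t 0.3 p [0.2639 0.6212 0.2531] z [-2.e-04 -3.e-04 -1.e+00] y [ 3.910e-01  9.204e-01 -4.000e-04] F [ 0.3 -0.1  0.7] M [ 0.01 -0.05 -0.04] g 85.4
turn [-3.000e-04  2.000e-04  1.289e+00] rows>= 8 j6 -0.038
shift before turn [-0.5832 -0.4929  0.0032] after turn [-0.6356  0.4232  0.0031] world [ 0.3441 -0.6817 -0.0031]
[[-0.92   0.391 -0.   ]
 [ 0.391  0.92  -0.   ]
 [ 0.    -0.    -1.   ]]
```

Emit:
carry_out(moves="0 0 0.161 0 0 0 0.0854;0 0 0.161 0 0 0 0.0854;0 0 0.161 0 0 0 0.0854;0 0 0.161 0 0 0 0.0854;0 0 0.161 0 0 0 0.0854;0 0 0.161 0 0 0 0.0854;0 0 0.161 0 0 0 0.0854;0 0 0.161 0 0 0 0.0854")

```text
clock: 1.3
eef_pos: [0.264, 0.6212, 0.2533]
orientation: [0.75, 0.662, -0.0, 0.0]
force: [-0.2, 0.7, -0.0]
grip_width: 0.997
```

Emit:
carry_out(moves="0 0 0 -0.048 0.032 0 0.0854;0 0 0 -0.048 0.032 0 0.0854;0 0 0 -0.048 0.032 0 0.0854;0 0 0 -0.048 0.032 0 0.0854;0 0 0 -0.048 0.032 0 0.0854;0 0 0 -0.048 0.032 0 0.0854;0 0 0 -0.048 0.032 0 0.0854;0 0 0 -0.048 0.032 0 0.0854")

```text
clock: 2.3
eef_pos: [0.4731, 0.2078, 0.2535]
orientation: [0.748, 0.664, 0.0, 0.0]
force: [0.7, 0.1, -0.7]
grip_width: 1.0
```

```bash
python3 - <<'E'
from h import *
st(); go([.608,-.0605,.20],yaw=-.12)
E
```

```text
t 2.3 p [0.4731 0.2078 0.2535] z [ 6.e-04  3.e-04 -1.e+00] y [ 9.929e-01 -1.186e-01  5.000e-04] F [ 0.7  0.1 -0.7] M [ 0.05 -0.05 -0.04] g 85.4
turn [ 0.0005 -0.0004  0.0011] rows>= 1 j6 0.483
shift before turn [-0.2504  0.1658  0.0535] after turn [-0.2502  0.1661  0.0535] world [ 0.1349 -0.2683 -0.0535]
```

Emit:
carry_out(moves="0 0 0 -0.042 0.028 0 0.0854;0 0 0 -0.042 0.028 0 0.0854;0 0 0 -0.042 0.028 0 0.0854;0 0 0 -0.042 0.028 0 0.0854;0 0 0 -0.042 0.027 0 0.0854;0 0 0 -0.04 0.027 0 0.0854;0 0 0 0 0 0.025 0.05;0 0 0 0 0 0.025 0.05")

```text
clock: 3.3
eef_pos: [0.6079, -0.0591, 0.2025]
orientation: [0.748, 0.663, 0.0, -0.0]
force: [-0.5, -0.1, 0.4]
grip_width: 0.606
```

```bash
python3 - <<'E'
from h import *
st(); go([.608,-.0605,.0945],yaw=-.12)
t=Cam("top");s=Cam("scene")
t.save("t3.png",(270,120,470,270),4); s.save("s3.png",(200,120,400,300),3.3)
E
```

```text
t 3.3 p [ 0.6079 -0.0591  0.2025] z [ 0.  0. -1.] y [ 0.9928 -0.1198  0.    ] F [-0.5 -0.1  0.4] M [ 0.01 -0.05  0.03] g 51.8
turn [ 0.     -0.     -0.0001] rows>= 1 j6 -0.019
shift before turn [-0.0014  0.0003  0.108 ] after turn [-0.0014  0.0003  0.108 ] world [ 1.00e-04 -1.40e-03 -1.08e-01]
```

View pics/t3.png

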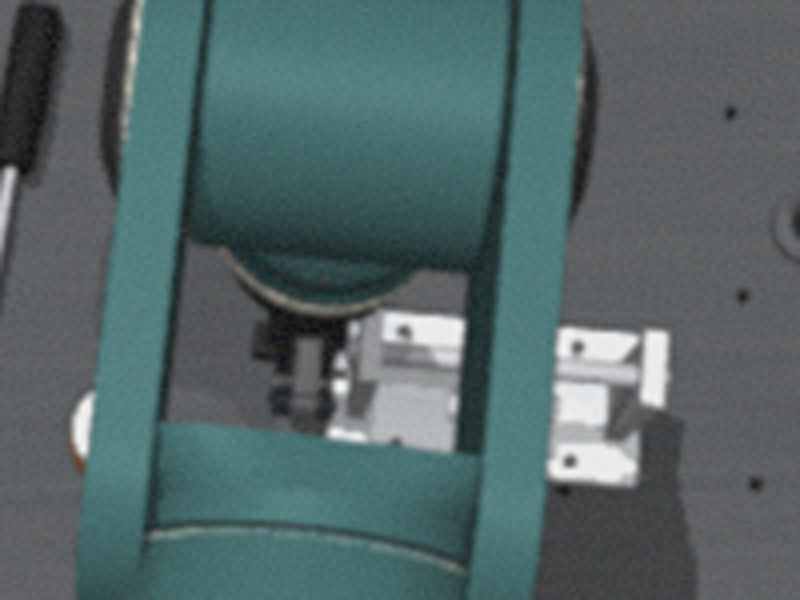

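View pics/s3.png

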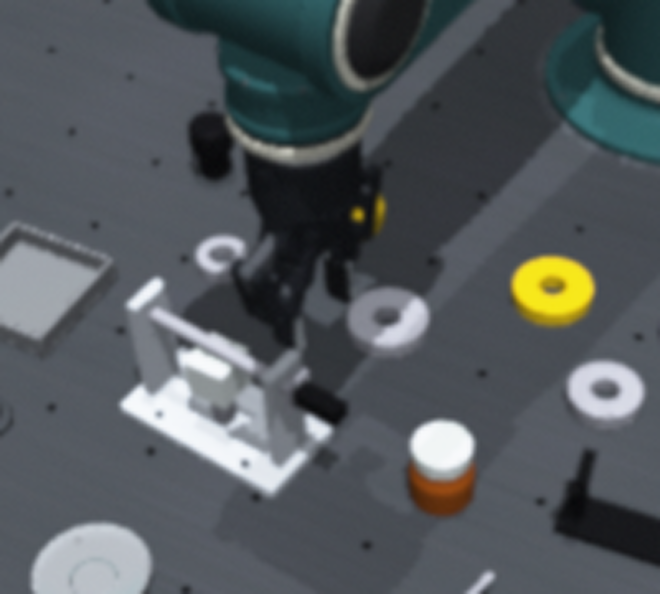

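```bash
python3 - <<'E'
from h import *
s=Cam("scene")
P=lambda u,v:(200+(u+.5)/3.3-.5,120+(v+.5)/3.3-.5)
for nm,p,x in (("near tip",P(285,342),.637),("far tip",P(345,300),.579)):
    d=s.ray([p])[0]; k=(x-s.C[0])/d[0]; print(nm,np.round(s.C+k*d,4))
E
```

```text
near tip [ 0.637  -0.0667  0.1824]
far tip [ 0.579  -0.0517  0.179 ]
```

Emit:
carry_out(moves="0 0 0 -0.001 0 0.025 0.05;0 0 0 0 0 0.025 0.05;0 0 0 0 0 0.025 0.05;0 0 0 0 0 0.02 0.05;0 0 0 0 0 0.01 0.05;0 0 0 0 0 0 0.05")

```text
clock: 4.2
eef_pos: [0.6077, -0.0593, 0.0984]
orientation: [0.748, 0.664, -0.0, -0.0]
force: [0.1, -0.1, -0.0]
grip_width: 0.591
```

Emit:
carry_out(moves="0 0 0 0 0 0 0.03;0 0 0 0 0 0 0.024;0 0 0 0 0 0 0.02;0 0 0 0 0 0 0.018;0 0 0 0 0 0 0.017;0 0 0 0 0 0 0.016")

```text
clock: 4.95
eef_pos: [0.6084, -0.0594, 0.099]
orientation: [0.748, 0.664, 0.001, 0.001]
force: [7.3, 0.1, 3.2]
grip_width: 0.188
```

```bash
python3 - <<'E'
from h import *
st()
s=Cam("scene")
s.save("s4.png",(230,180,350,280),6)
E
```

```text
t 4.95 p [ 0.6084 -0.0594  0.099 ] z [ 2.2e-03 -2.0e-04 -1.0e+00] y [ 0.9929 -0.1186  0.0022] F [7.3 0.1 3.2] M [-0.02 -1.21  0.11] g 16.1
```

View pics/s4.png

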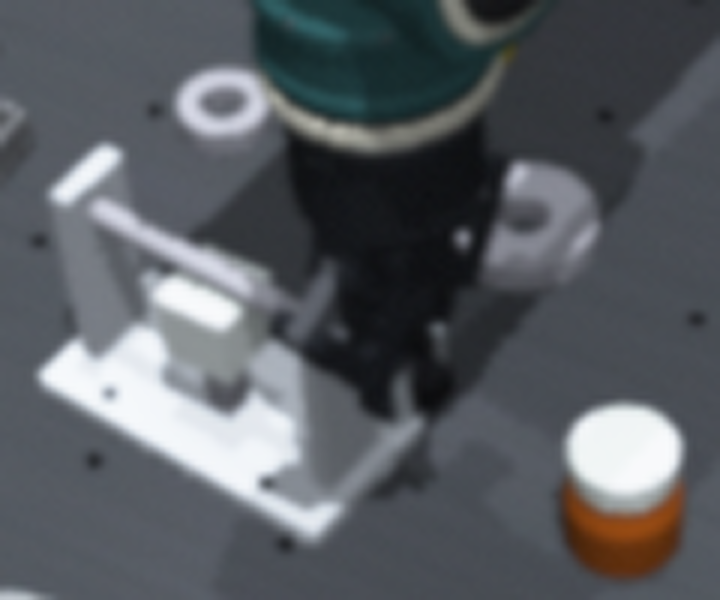

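Emit:
carry_out(moves="0 0 0 0 0.001 0 0.016;0 0 0 0 0.0005 0 0.0;0 0 0 0 0 0 0.0;0 0 0 0 0 0 0.0")

```text
clock: 5.5
eef_pos: [0.6092, -0.0595, 0.0987]
orientation: [0.748, 0.664, 0.0, 0.0]
force: [0.6, 1.6, 7.0]
grip_width: 0.177
```

```bash
python3 - <<'E'
from h import *
st()
E
```

```text
t 5.5 p [ 0.6092 -0.0595  0.0987] z [ 1.e-04 -0.e+00 -1.e+00] y [ 9.929e-01 -1.187e-01  1.000e-04] F [0.6 1.6 7. ] M [-0.03 -0.07  0.03] g 15.1
```

Emit:
carry_out(moves="0 0 0 0 0 -0.0008 0;0 0 0 0 0 0 0")

```text
clock: 5.75
eef_pos: [0.609, -0.0595, 0.099]
orientation: [0.748, 0.664, -0.0, -0.0]
force: [2.0, 0.5, 2.7]
grip_width: 0.177
```

Emit:
carry_out(moves="0 0 0 0 0 -0.0007 0;0 0 0 0 0 0 0")

```text
clock: 6.0
eef_pos: [0.6088, -0.0595, 0.0994]
orientation: [0.748, 0.664, -0.0, -0.0]
force: [0.7, -0.8, -0.6]
grip_width: 0.171
```

Emit:
carry_out(moves="0 0 0 0 0 -0.0007 0;0 0 0 0.005 0 0 0;0 0 0 0.01 0 0 0;0 0 0 0.015 0 0 0")

```text
clock: 6.5
eef_pos: [0.6127, -0.0289, 0.1005]
orientation: [0.748, 0.664, -0.0, -0.0]
force: [0.3, 0.5, -1.1]
grip_width: 0.169
```

Emit:
carry_out(moves="0 0 0 0.02 0 0 0;0 0 0 0.02 0 0 0;0 0 0 0.02 0 0 0;0 0 0 0.02 0 0 0;0 0 0 0.02 0 0 0;0 0 0 0.02 0 0 0;0 0 0 0.02 0 0 0")

```text
clock: 7.38
eef_pos: [0.6294, 0.1106, 0.1005]
orientation: [0.748, 0.664, 0.0, 0.0]
force: [-0.2, -0.3, -2.3]
grip_width: 0.175
```

```bash
python3 - <<'E'
from h import *
st()
s=Cam("scene");t=Cam("top")
s.save("s5.png",(230,150,430,300),4)
t.save("t5.png",(200,150,450,300),3)
E
```

```text
t 7.375 p [0.6294 0.1106 0.1005] z [ 1.e-04 -0.e+00 -1.e+00] y [ 9.929e-01 -1.187e-01  1.000e-04] F [-0.2 -0.3 -2.3] M [ 0.21 -0.04 -0.03] g 15.0
```

View pics/s5.png

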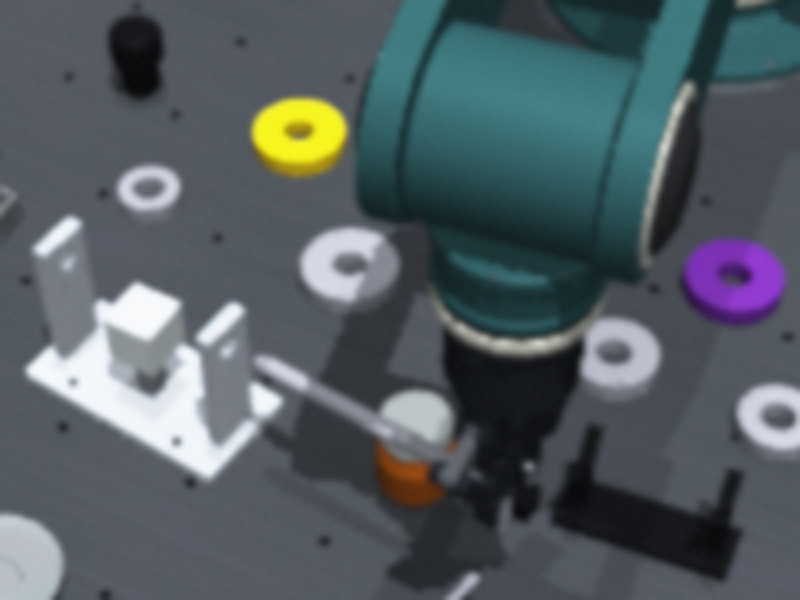

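View pics/t5.png

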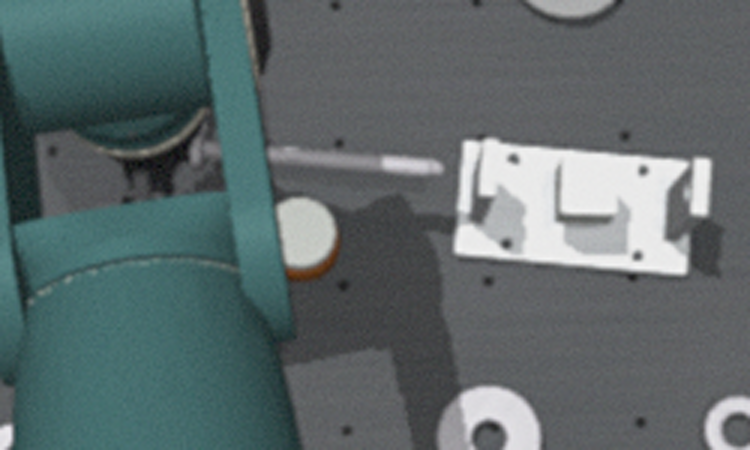

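```bash
python3 - <<'E'
from h import *
go([.5392,.2619,.12],yaw=.085)
E
```

```text
turn [-0.     -0.0003 -0.2026] rows>= 2 j6 0.252
shift before turn [ 0.139  -0.1073 -0.0195] after turn [ 0.1577 -0.0771 -0.0195] world [-0.0902  0.1506  0.0195]
```

Emit:
carry_out(moves="0 0 0 0 0 -0.01 0;0 0 -0.068 0 0 -0.01 0;0 0 -0.068 0 0 0 0;0 0 -0.067 0 0 0 0;0 0 0 0.025 -0.012 0 0;0 0 0 0.03 -0.015 0 0;0 0 0 0.03 -0.015 0 0;0 0 0 0.03 -0.015 0 0")

```text
clock: 8.48
eef_pos: [0.5625, 0.2193, 0.1214]
orientation: [0.677, 0.736, 0.0, 0.0]
force: [1.2, 0.1, -1.7]
grip_width: 0.171
```

Emit:
carry_out(moves="0 0 0 0.025 -0.012 0 0;0 0 0 0.017 -0.008 0 0;0 0 0 0 0 0 0")

```text
clock: 8.85
eef_pos: [0.5392, 0.2597, 0.121]
orientation: [0.676, 0.736, 0.0, 0.0]
force: [0.1, 0.0, -2.0]
grip_width: 0.171
```

```bash
python3 - <<'E'
from h import *
st()
go([.5392,.2619,.0575],yaw=.085)
s=Cam("scene");t=Cam("top")
s.save("s6.png",(320,180,520,330),4)
t.save("t6.png",(100,180,350,330),3)
E
```

```text
t 8.85 p [0.5392 0.2597 0.121 ] z [ 5.e-04  1.e-04 -1.e+00] y [9.964e-01 8.480e-02 5.000e-04] F [ 0.1  0.  -2. ] M [0.11 0.07 0.01] g 14.6
turn [ 0.0005 -0.0001 -0.0001] rows>= 1 j6 0.321
shift before turn [0.0022 0.0001 0.0635] after turn [0.0022 0.0002 0.0635] world [-0.      0.0022 -0.0635]
```

View pics/s6.png

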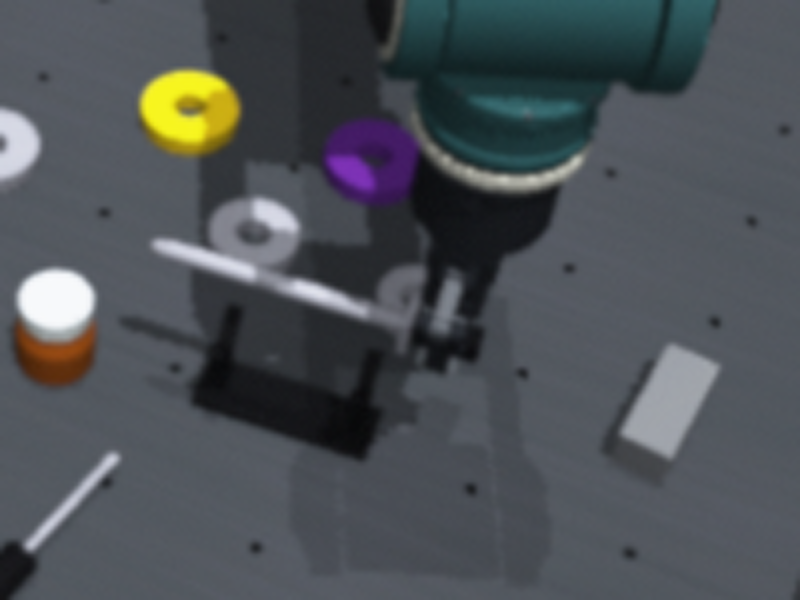

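View pics/t6.png

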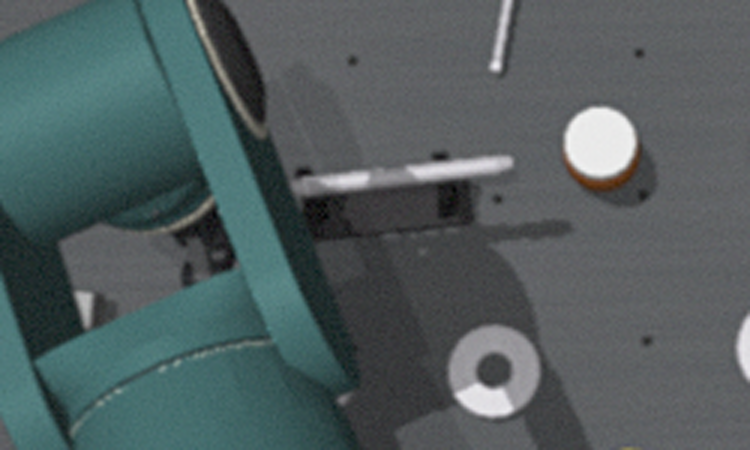

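Emit:
carry_out(moves="0 0 0 0 0 0.015 0;0 0 0 0 0 0.015 0;0 0 0 0 0 0.012 0;0 0 0 0 0 0.008 0;0 0 0 0 0 0.006 0;0 0 0 0 0 0.003 0;0 0 0 0 0 0 0")

```text
clock: 9.82
eef_pos: [0.5394, 0.2593, 0.0615]
orientation: [0.677, 0.736, 0.0, -0.0]
force: [0.0, 1.0, -2.3]
grip_width: 0.176
```

Emit:
carry_out(moves="0 0 0 0 0 0.002 0;0 0 0 0 0 0.001 0;0 0 0 0 0 0 0")

```text
clock: 10.2
eef_pos: [0.5395, 0.2593, 0.0587]
orientation: [0.677, 0.736, 0.0, 0.0]
force: [0.2, -0.8, -1.1]
grip_width: 0.176
```

Emit:
carry_out(moves="0 0 0 0 0 0.001 0;0 0 0 0 0 0 0")

```text
clock: 10.45
eef_pos: [0.5398, 0.2593, 0.058]
orientation: [0.677, 0.736, 0.0, 0.0]
force: [2.6, -0.3, 3.3]
grip_width: 0.178
```

```bash
python3 - <<'E'
from h import *
st()
s=Cam("scene")
s.save("s7.png",(340,220,460,310),6)
E
```

```text
t 10.45 p [0.5398 0.2593 0.058 ] z [ 1.1e-03  3.0e-04 -1.0e+00] y [0.9965 0.0839 0.0011] F [ 2.6 -0.3  3.3] M [ 0.03 -0.28  0.12] g 15.2
```

View pics/s7.png

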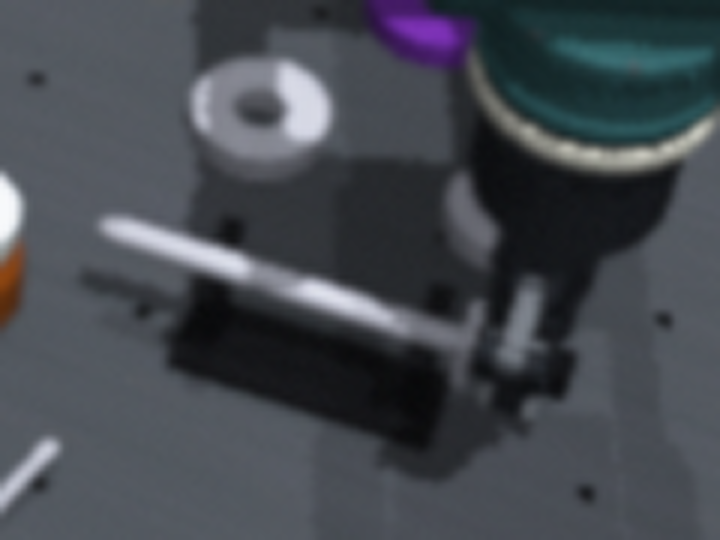

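Emit:
carry_out(moves="0 0 0 0 0 0 0.02;0 0 0 0 0 0 0.03;0 0 0 0 0 0 0.05;0 0 0 0 0 0 0.05;0 0 0 0 0 -0.02 0.05;0 0 0 0 0 -0.04 0.05;0 0 0 0 0 -0.05 0.05;0 0 0 0 0 -0.05 0.05")

```text
clock: 11.5
eef_pos: [0.5392, 0.2592, 0.2208]
orientation: [0.677, 0.736, 0.001, 0.0]
force: [1.2, 0.1, -1.0]
grip_width: 0.584
```

```bash
python3 - <<'E'
from h import *
st()
s=Cam("scene");t=Cam("top")
s.save("s8.png",(340,220,460,310),6)
t.save("t8.png",(150,200,300,310),5)
go([.597,-.161,.2],yaw=-.1187)
E
```

```text
t 11.5 p [0.5392 0.2592 0.2208] z [ 1.1e-03  5.0e-04 -1.0e+00] y [0.9965 0.0839 0.0012] F [ 1.2  0.1 -1. ] M [0.03 0.02 0.06] g 49.9
turn [ 0.0086 -0.0039  0.2027] rows>= 2 j6 0.321
shift before turn [-0.4242  0.0205  0.0244] after turn [-0.4112  0.1057  0.0255] world [ 0.0562 -0.4209 -0.0255]
```

View pics/s8.png

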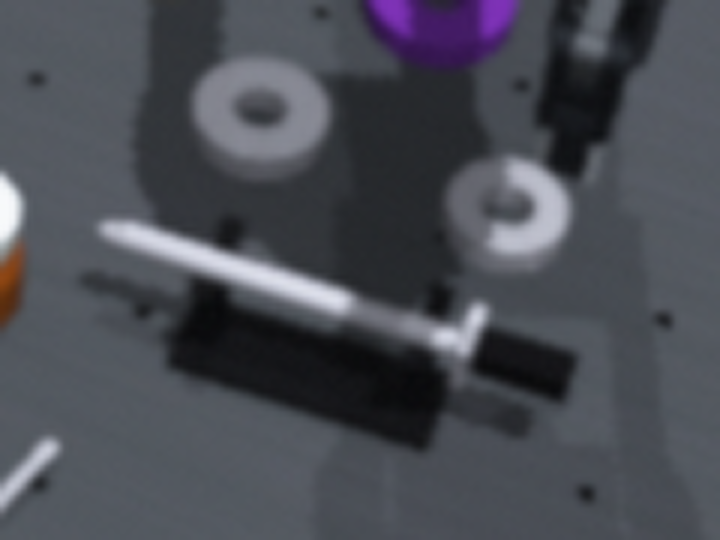

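View pics/t8.png

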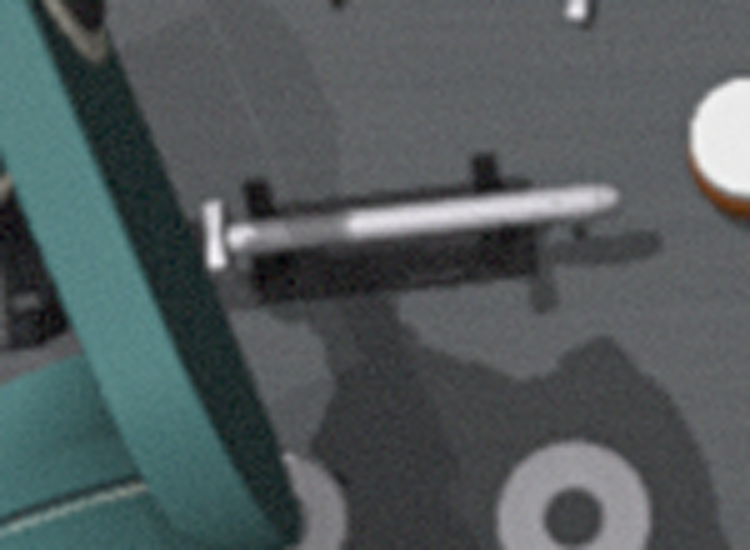

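```bash
python3 - <<'E'
from h import *
t=Cam("top"); t.save("t9.png",(340,180,450,260),7)
s=Cam("scene"); s.save("s9.png",(225,190,315,280),7)
E
```

```text
(no output)
```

View pics/t9.png

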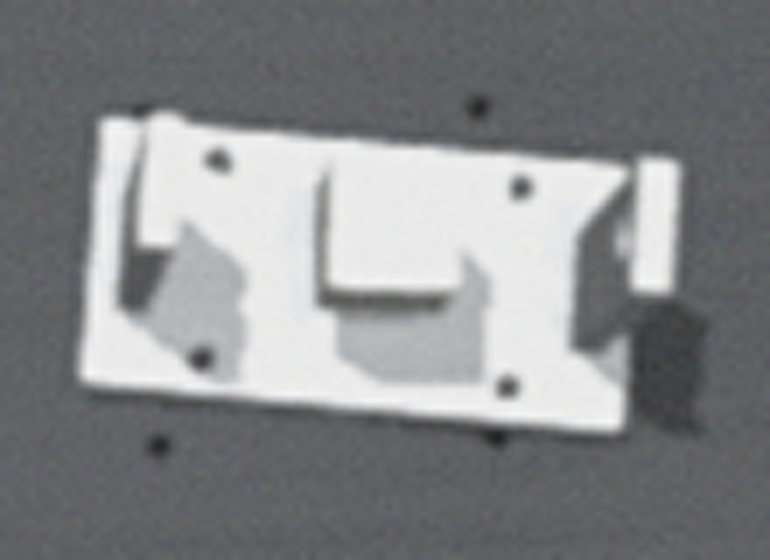

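View pics/s9.png

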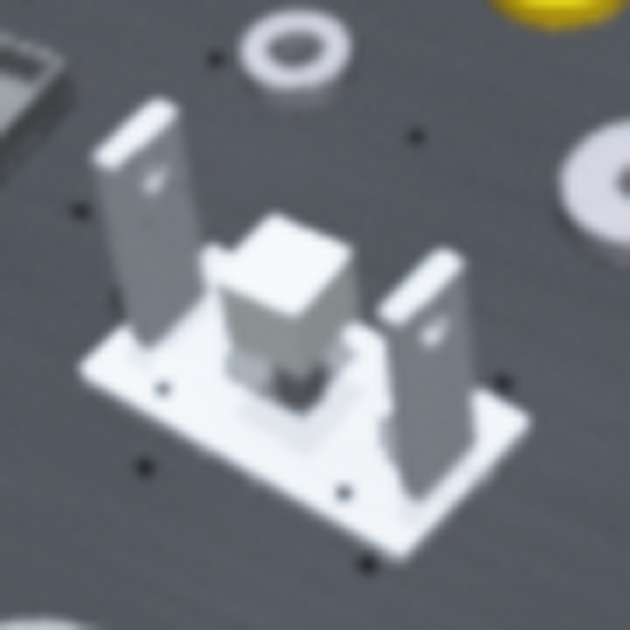

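```bash
python3 - <<'E'
from h import *
t=Cam("top");s=Cam("scene")
T=lambda u,v:(340+(u+.5)/7-.5,180+(v+.5)/7-.5)
S=lambda u,v:(225+(u+.5)/7-.5,190+(v+.5)/7-.5)
C=np.array([.597,-.1615]);Y=np.array([.1187,.9929]);X=np.array([.9929,-.1187])
def loc(n,P,e): 
    for p,q in zip(P,e): print(n,np.round(p[:2],4),"carrier",np.round([(p[:2]-C)@X,(p[:2]-C)@Y],4),"exp",q)
loc("tbase",t.plane([T(100,118),T(80,383),T(625,433)],.012),[(.04,.08),(-.04,.08),(-.04,-.08)])
loc("tup",t.plane([T(637,157),T(682,160),T(674,295),T(630,293)],.114),[(.018,-.062),(.018,-.072),(-.018,-.072),(-.018,-.062)])
loc("sbase",s.plane([S(80,368),S(400,558),S(530,420)],.012),[(.04,-.08),(.04,.08),(-.04,.08)])
loc("sup",s.plane([S(93,158),S(160,97),S(180,110),S(380,310),S(447,249),S(465,260),S(400,324)],.114),[(.018,-.072),(-.018,-.072),(-.018,-.062),(.018,.062),(-.018,.062),(-.018,.072),(.018,.072)])
loc("tcap",t.plane([T(328,292),T(460,293)],.084),[(-.018,.018),(-.018,-.018)])
loc("scap",s.plane([S(275,212),S(355,248),S(292,313),S(218,275)],.084),[(-.018,-.018),(-.018,.018),(.018,.018),(.018,-.018)])
E
```

```text
tbase [ 0.6455 -0.0863] carrier [0.0392 0.0804] exp (0.04, 0.08)
tbase [ 0.5662 -0.0774] carrier [-0.0405  0.0799] exp (-0.04, 0.08)
tbase [ 0.5469 -0.2365] carrier [-0.0408 -0.0804] exp (-0.04, -0.08)
tup [ 0.6075 -0.2243] carrier [ 0.0179 -0.0611] exp (0.018, -0.062)
tup [ 0.6064 -0.2365] carrier [ 0.0182 -0.0733] exp (0.018, -0.072)
tup [ 0.5693 -0.232 ] carrier [-0.0192 -0.0733] exp (-0.018, -0.072)
tup [ 0.5702 -0.2201] carrier [-0.0197 -0.0614] exp (-0.018, -0.062)
sbase [ 0.6286 -0.2441] carrier [ 0.0412 -0.0783] exp (0.04, -0.08)
sbase [ 0.6497 -0.0858] carrier [0.0433 0.0815] exp (0.04, 0.08)
sbase [ 0.5701 -0.0765] carrier [-0.0368  0.0812] exp (-0.04, 0.08)
sup [ 0.6081 -0.2342] carrier [ 0.0196 -0.0709] exp (0.018, -0.072)
sup [ 0.5702 -0.2303] carrier [-0.0185 -0.0715] exp (-0.018, -0.072)
sup [ 0.5724 -0.2198] carrier [-0.0175 -0.0608] exp (-0.018, -0.062)
sup [ 0.6228 -0.1013] carrier [0.0185 0.0628] exp (0.018, 0.062)
sup [ 0.5869 -0.0955] carrier [-0.0179  0.0644] exp (-0.018, 0.062)
sup [ 0.5885 -0.0871] carrier [-0.0173  0.0729] exp (-0.018, 0.072)
sup [ 0.6252 -0.0916] carrier [0.0197 0.0727] exp (0.018, 0.072)
tcap [ 0.5782 -0.1424] carrier [-0.021   0.0167] exp (-0.018, 0.018)
tcap [ 0.5769 -0.1789] carrier [-0.0179 -0.0197] exp (-0.018, -0.018)
scap [ 0.5775 -0.1782] carrier [-0.0174 -0.0189] exp (-0.018, -0.018)
scap [ 0.5792 -0.142 ] carrier [-0.02    0.0173] exp (-0.018, 0.018)
scap [ 0.6172 -0.1452] carrier [0.0181 0.0186] exp (0.018, 0.018)
scap [ 0.614  -0.1795] carrier [ 0.019  -0.0158] exp (0.018, -0.018)
```

Emit:
carry_out(moves="0 0 0.07 -0.05 0 0 0.06;0 0 0.07 -0.05 0 0 0.06;0 0 0 -0.05 0.012 0 0.06;0 0 0 -0.05 0.012 0 0.06;0 0 0 -0.05 0.012 0 0.06;0 0 0 -0.05 0.012 0 0.06;0 0 0 -0.05 0.012 0 0.06;0 0 0 -0.05 0.012 0 0.06")

```text
clock: 12.8
eef_pos: [0.5991, -0.1458, 0.2164]
orientation: [0.727, 0.687, -0.0, -0.001]
force: [-0.4, -0.2, -0.4]
grip_width: 0.706
```

```bash
python3 - <<'E'
from h import *
st()
go([.597,-.1612,.073],yaw=-.055)
E
```

```text
t 12.8 p [ 0.5991 -0.1458  0.2164] z [-1.7e-03  6.0e-04 -1.0e+00] y [ 0.9984 -0.0561 -0.0017] F [-0.4 -0.2 -0.4] M [ 0.01 -0.04 -0.01] g 60.3
turn [-0.0017 -0.0005 -0.0011] rows>= 1 j6 -0.224
shift before turn [-0.0156 -0.0009  0.1434] after turn [-0.0155 -0.0012  0.1434] world [-0.0021 -0.0154 -0.1434]
```

Emit:
carry_out(moves="-0.0017 -0.0005 -0.001 -0.0155 -0.001 0 0.06;0 0 0 0 0 0.03 0.06;0 0 0 0 0 0.035 0.06;0 0 0 0 0 0.035 0.06;0 0 0 0 0 0.025 0.06;0 0 0 0 0 0.012 0.06;0 0 0 0 0 0.006 0.06;0 0 0 0 0 0 0.06")

```text
clock: 13.8
eef_pos: [0.5979, -0.1596, 0.0749]
orientation: [0.726, 0.687, 0.0, 0.001]
force: [-0.0, 0.1, 0.4]
grip_width: 0.702
```

Emit:
carry_out(moves="0 0 0 0 0 0 0.05;0 0 0 0 0 0 0.045;0 0 0 0 0 0 0.04;0 0 0 0 0 0 0.03;0 0 0 0 0 0 0.0;0 0 0 0 0 0 0")

```text
clock: 14.55
eef_pos: [0.5979, -0.1597, 0.075]
orientation: [0.726, 0.687, 0.001, 0.001]
force: [-1.1, -0.1, 6.0]
grip_width: 0.411
```

```bash
python3 - <<'E'
from h import *
st()
s=Cam("scene");s.save("s10.png",(225,150,345,270),5)
E
```

```text
t 14.55 p [ 0.5979 -0.1597  0.075 ] z [ 2.3e-03 -8.0e-04 -1.0e+00] y [ 0.9985 -0.055   0.0023] F [-1.1 -0.1  6. ] M [0.03 0.22 0.01] g 35.1
```

View pics/s10.png

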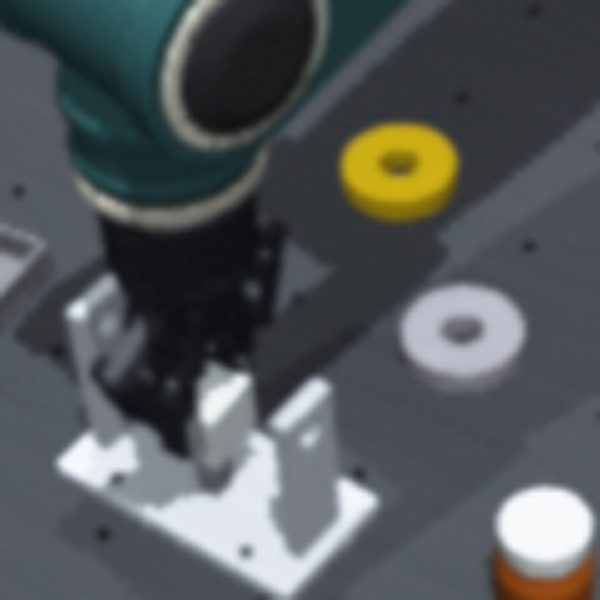

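Emit:
carry_out(moves="0 0 0 0 0 -0.005 0;0 0 0 0 0 -0.01 0;0 0 0 0 0 -0.02 0;0 0 0 0 0 -0.03 0;0 0 0 0 0 -0.03 0;0 0 0 0 0 -0.02 0;0 0 0 0 0 0 0")

```text
clock: 15.48
eef_pos: [0.5981, -0.1597, 0.1915]
orientation: [0.726, 0.687, 0.001, 0.002]
force: [-0.4, -0.9, -1.5]
grip_width: 0.412
```

```bash
python3 - <<'E'
from h import *
st(); go([.5518,-.3938,.15],yaw=0.0)
s=Cam("scene");s.save("s11.png",(185,120,305,270),4)
E
```

```text
t 15.475 p [ 0.5981 -0.1597  0.1915] z [ 0.0043 -0.0014 -1.    ] y [ 0.9985 -0.055   0.0044] F [-0.4 -0.9 -1.5] M [-0.01 -0.02 -0.02] g 35.1
turn [ 0.0044  0.0013 -0.055 ] rows>= 1 j6 -0.247
shift before turn [-0.2362 -0.0335  0.0416] after turn [-0.2341 -0.0463  0.0415] world [-0.0463 -0.2341 -0.0415]
```

View pics/s11.png

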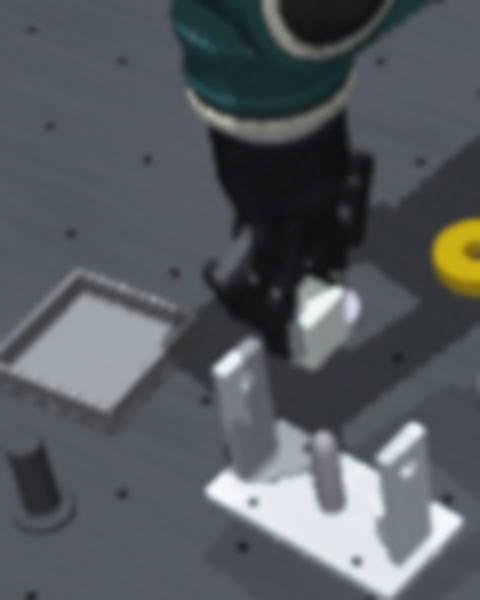

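Emit:
carry_out(moves="0.0044 0.0013 -0.055 0 0 0 0;0 0 0 -0.04 -0.008 0 0;0 0 0 -0.05 -0.01 0 0;0 0 0 -0.05 -0.01 0 0;0 0 0 -0.05 -0.01 0 0;0 0 0 -0.044 -0.008 0 0;0 0 0 0 0 0.03 0;0 0 0 0 0 0.02 0")

```text
clock: 16.52
eef_pos: [0.5506, -0.3934, 0.1363]
orientation: [0.707, 0.707, -0.001, -0.003]
force: [-0.9, 0.3, -1.7]
grip_width: 0.412
```

```bash
python3 - <<'E'
from h import *
st(); go([.5518,-.3938,.0335],yaw=0.0)
s=Cam("scene");s.save("s12.png",(150,120,300,270),4);t=Cam("top");t.save("t12.png",(450,180,570,290),5)
E
```

```text
t 16.525 p [ 0.5506 -0.3934  0.1363] z [-0.0052  0.0029 -1.    ] y [ 1.0e+00 -8.0e-04 -5.2e-03] F [-0.9  0.3 -1.7] M [-0.03 -0.05 -0.06] g 35.2
turn [-0.0052 -0.0029 -0.0008] rows>= 1 j6 -0.657
shift before turn [-0.0007  0.0018  0.1028] after turn [-0.0004  0.0012  0.1028] world [ 0.0012 -0.0004 -0.1028]
```

View pics/s12.png

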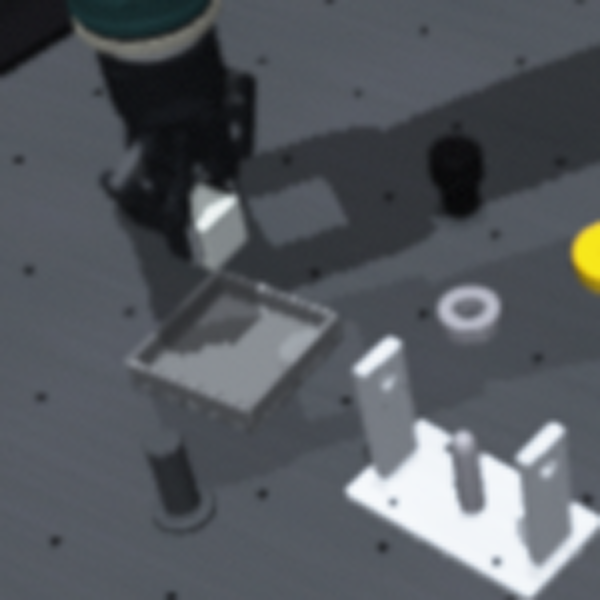

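Emit:
carry_out(moves="-0.005 -0.003 0 0 0.001 0.02 0;0 0 0 0 0 0.025 0;0 0 0 0 0 0.025 0;0 0 0 0 0 0.018 0;0 0 0 0 0 0.01 0;0 0 0 0 0 0.005 0;0 0 0 0 0 0 0")

```text
clock: 17.5
eef_pos: [0.5527, -0.3938, 0.0368]
orientation: [0.707, 0.707, 0.0, 0.002]
force: [0.2, -0.2, -0.3]
grip_width: 0.41
```

```bash
python3 - <<'E'
from h import *
st()
E
```

```text
t 17.5 p [ 0.5527 -0.3938  0.0368] z [ 0.0026 -0.0024 -1.    ] y [1.0e+00 1.0e-04 2.6e-03] F [ 0.2 -0.2 -0.3] M [ 0.06 -0.   -0.  ] g 35.0
```

Emit:
carry_out(moves="0 0 0 0 0 0.003 0;0 0 0 0 0 0.002 0;0 0 0 0 0 0 0")

```text
clock: 17.88
eef_pos: [0.5525, -0.3937, 0.0314]
orientation: [0.707, 0.707, 0.0, 0.002]
force: [1.4, 0.8, -1.1]
grip_width: 0.413
```

Emit:
carry_out(moves="0 0 0 0 0 0 0.04;0 0 0 0 0 0 0.05;0 0 0 0 0 0 0.055;0 0 0 0 0 -0.01 0.055;0 0 0 0 0 -0.03 0.055;0 0 0 0 0 -0.05 0.055;0 0 0 0 0 -0.05 0.055")

```text
clock: 18.75
eef_pos: [0.5521, -0.3933, 0.1737]
orientation: [0.707, 0.707, 0.0, 0.002]
force: [0.1, 0.1, 0.2]
grip_width: 0.646
```

```bash
python3 - <<'E'
from h import *
st()
s=Cam("scene");s.save("s13.png",(150,150,350,270),4);t=Cam("top");cv2.imwrite("pics/t13.png",t.im[:,:,::-1])
for c in (t,):
    hsv=cv2.cvtColor(c.im,cv2.COLOR_RGB2HSV)
    m=((hsv[:,:,2]>120)&(hsv[:,:,1]<60)).astype(np.uint8)*255
    cs,h=cv2.findContours(m,cv2.RETR_CCOMP,cv2.CHAIN_APPROX_NONE)
    for i,k in enumerate(cs):
        a=cv2.contourArea(k)
        if h[0][i][3]<0 and 300<a<1100:
            W=c.plane(k.reshape(-1,2),.017)
            (cx,cy),r=cv2.minEnclosingCircle(W[:,:2].astype(np.float32))
            print("circ",round(cx,4),round(cy,4),round(r,4))
go([.4403,-.0954,.1],yaw=-.1187)
E
```

```text
t 18.75 p [ 0.5521 -0.3933  0.1737] z [ 0.0026 -0.0024 -1.    ] y [1.     0.     0.0026] F [0.1 0.1 0.2] M [-0.03  0.02  0.  ] g 55.2
circ 0.4326 0.2202 0.0277
circ 0.4307 0.1024 0.0318
circ 0.4403 -0.2639 0.0234
circ 0.4406 -0.0955 0.0357
circ 0.4496 0.3938 0.0451
circ 0.5575 0.1669 0.0849
circ 0.5837 0.0275 0.0257
circ 0.5508 -0.3817 0.0647
turn [0.01   0.0072 0.1187] rows>= 1 j6 -0.656
shift before turn [ 0.2997 -0.1141  0.0757] after turn [ 0.2836 -0.148   0.0791] world [-0.1134  0.2991 -0.0791]
```

View pics/s13.png

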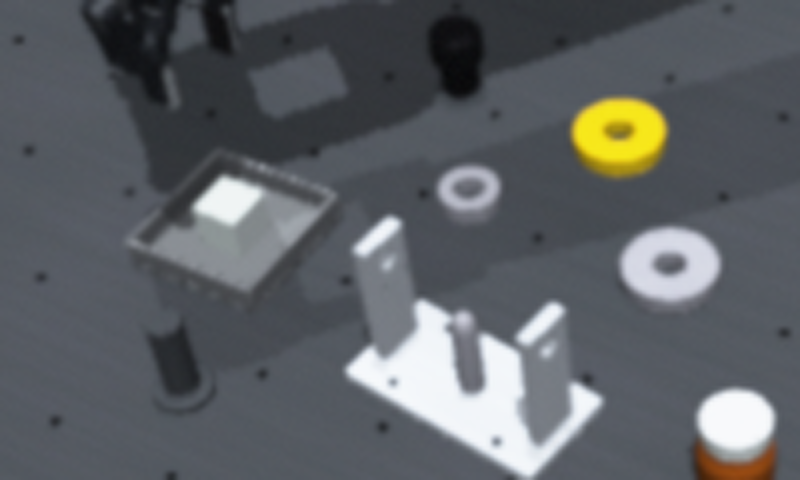

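View pics/t13.png

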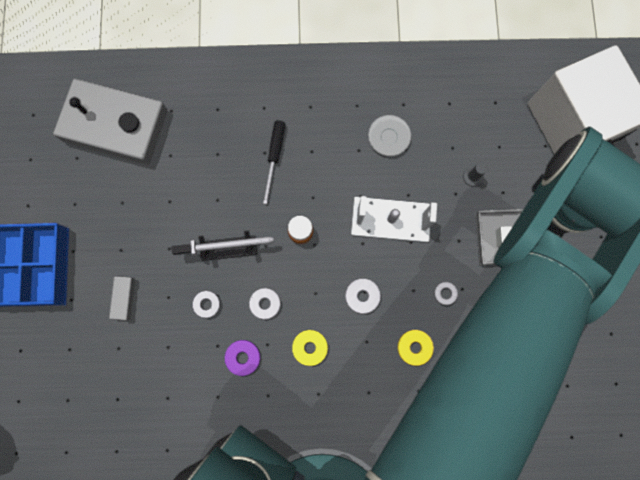

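```bash
python3 - <<'E'
from h import *
t=Cam("top"); t.save("t14.png",(370,190,420,240),12)
s=Cam("scene"); s.save("s14.png",(240,210,290,260),12)
E
```

```text
(no output)
```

View pics/t14.png

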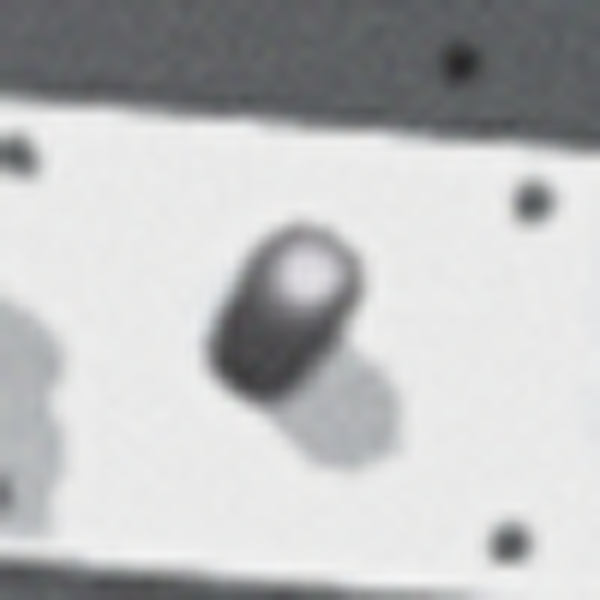

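View pics/s14.png

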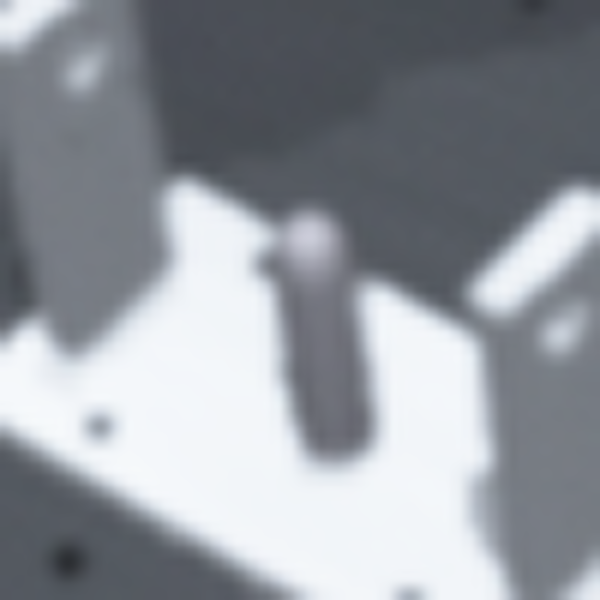

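```bash
python3 - <<'E'
from h import *
t=Cam("top");s=Cam("scene")
T=lambda u,v:(370+(u+.5)/12-.5,190+(v+.5)/12-.5)
S=lambda u,v:(240+(u+.5)/12-.5,210+(v+.5)/12-.5)
print(t.plane([T(306,276)],.078),s.plane([S(311,240)],.078),tri(t,T(306,276),s,S(311,240)))
# post foot centre: circle of r 10mm
print("foot",t.plane([T(262,350)],.012))
E
```

```text
[[ 0.59612608 -0.16078649  0.078     ]] [[ 0.60005253 -0.15943083  0.078     ]] (array([ 0.59704264, -0.16157827,  0.07392452]), np.float64(0.00048481414412095933))
foot [[ 0.59639431 -0.16182542  0.012     ]]
```

Emit:
carry_out(moves="0.01 0.007 0.119 0 0 0 0.0854;0 0 0 0.047 -0.024 0 0.0854;0 0 0 0.047 -0.025 0 0.0854;0 0 0 0.047 -0.025 0 0.0854;0 0 0 0.047 -0.025 0 0.0854;0 0 0 0.047 -0.025 0 0.0854;0 0 0 0.047 -0.024 0 0.0854;0 0 0 0 0 0.04 0.0854")

```text
clock: 20.05
eef_pos: [0.4386, -0.0935, 0.1351]
orientation: [0.747, 0.665, 0.0, -0.003]
force: [0.1, -1.9, -0.3]
grip_width: 0.999
```

```bash
python3 - <<'E'
from h import *
st(); go([.4405,-.0954,.035],yaw=-.1187)
E
```

```text
t 20.05 p [ 0.4386 -0.0935  0.1351] z [-0.0032  0.0046 -1.    ] y [ 0.9933 -0.1159 -0.0037] F [ 0.1 -1.9 -0.3] M [-0.02  0.02 -0.01] g 85.3
turn [-0.0037 -0.0042  0.0025] rows>= 1 j6 -0.154
shift before turn [-0.0021  0.0025  0.1001] after turn [-0.0016  0.0021  0.1001] world [ 0.0019 -0.0019 -0.1001]
```

Emit:
carry_out(moves="-0.0037 -0.0042 0.0025 -0.0018 0.0021 0 0.0854;0 0 0 0 0 0.03 0.0854;0 0 0 0 0 0.03 0.0854;0 0 0 0 0 0.02 0.0854;0 0 0 0 0 0.014 0.0854;0 0 0 0 0 0.006 0.0854;0 0 0 0 0 0 0.0854")

```text
clock: 20.92
eef_pos: [0.4401, -0.0978, 0.0341]
orientation: [0.749, 0.663, -0.001, -0.002]
force: [-0.6, -0.2, -0.2]
grip_width: 1.001
```

```bash
python3 - <<'E'
from h import *
st(); go([.4405,-.0954,.035],yaw=-.1187)
s=Cam("scene");s.save("s15.png",(270,140,370,250),6)
E
```

```text
t 20.925 p [ 0.4401 -0.0978  0.0341] z [-4.2e-03  8.0e-04 -1.0e+00] y [ 0.9926 -0.1215 -0.0043] F [-0.6 -0.2 -0.2] M [-0.02 -0.03 -0.02] g 85.5
turn [-0.0043 -0.0003 -0.0031] rows>= 1 j6 -0.153
shift before turn [ 0.0024  0.0001 -0.0009] after turn [ 0.0024  0.0001 -0.0009] world [0.0004 0.0024 0.0009]
```

View pics/s15.png

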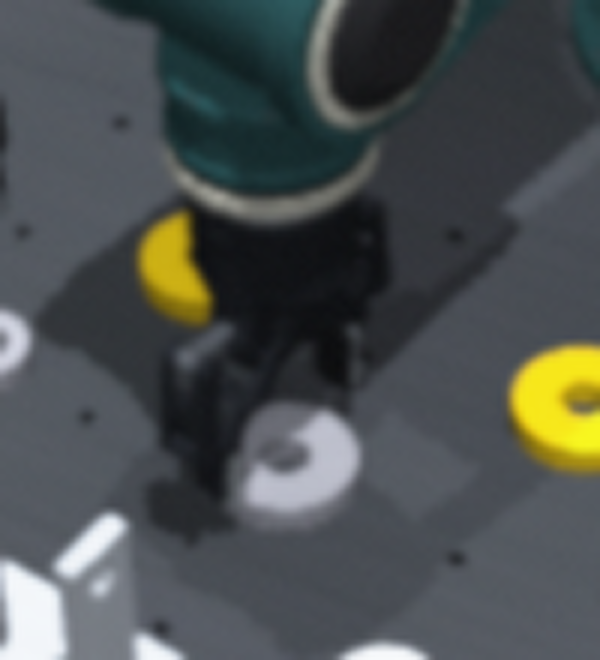

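```bash
python3 - <<'E'
from h import *
s=Cam("scene")
P=lambda u,v:(270+(u+.5)/6-.5,140+(v+.5)/6-.5)
for x in (.483,.49,.497):
    d=s.ray([P(213,497)])[0]; k=(x-s.C[0])/d[0]; print(np.round(s.C+k*d,4))
st()
E
```

```text
[ 0.483  -0.111   0.0183]
[ 0.49   -0.1067  0.027 ]
[ 0.497  -0.1023  0.0358]
t 21.025 p [ 0.4403 -0.0978  0.0346] z [-3.3e-03  5.0e-04 -1.0e+00] y [ 0.9926 -0.1213 -0.0033] F [ 0.6  0.4 -0.4] M [-0.03  0.07 -0.03] g 85.3
```

Emit:
carry_out(moves="-0.0035 -0.0004 -0.0026 0.0024 0 0 0.0854;0 0 0 0 0 0.006 0.0854;0 0 0 0 0 0.005 0.0854;0 0 0 0 0 0 0.0854;0 0 0 0 0 0 0.0854")

```text
clock: 21.65
eef_pos: [0.4402, -0.0952, 0.0228]
orientation: [0.748, 0.664, -0.0, -0.0]
force: [-0.5, 0.3, 0.3]
grip_width: 1.001
```

```bash
python3 - <<'E'
from h import *
st(); go([.4405,-.0954,.023],yaw=-.1187)
E
```

```text
t 21.65 p [ 0.4402 -0.0952  0.0228] z [-8.e-04 -0.e+00 -1.e+00] y [ 9.929e-01 -1.186e-01 -8.000e-04] F [-0.5  0.3  0.3] M [-0.01  0.05 -0.01] g 85.5
turn [-0.0008  0.0001 -0.0002] rows>= 1 j6 -0.151
shift before turn [-0.0001  0.0003 -0.0002] after turn [-0.0001  0.0003 -0.0002] world [ 0.0003 -0.0002  0.0002]
```

Emit:
carry_out(moves="0 0 0 0 0 0 0.078;0 0 0 0 0 0 0.074;0 0 0 0 0 0 0.07;0 0 0 0 0 0 0.06;0 0 0 0 0 0 0.0;0 0 0 0 0 0 0.0;0 0 0 0 0 0 0.0")

```text
clock: 22.52
eef_pos: [0.4408, -0.0953, 0.024]
orientation: [0.748, 0.664, 0.0, 0.0]
force: [-4.2, 0.9, 14.4]
grip_width: 0.786
```

```bash
python3 - <<'E'
from h import *
st()
E
```

```text
t 22.525 p [ 0.4408 -0.0953  0.024 ] z [ 7.e-04 -3.e-04 -1.e+00] y [ 9.929e-01 -1.187e-01  7.000e-04] F [-4.2  0.9 14.4] M [ 0.22  0.32 -0.08] g 67.1
```

Emit:
carry_out(moves="0 0 0 0 0 -0.003 0;0 0 0 0 0 -0.007 0;0 0 0 0 0 -0.02 0;0 0 0 0 0 -0.03 0;0 0 0 0 0 -0.03 0;0 0 0 0 0 -0.03 0;0 0 0 0 0 -0.015 0;0 0 0 0 0 0 0")

```text
clock: 23.52
eef_pos: [0.4405, -0.0952, 0.1582]
orientation: [0.748, 0.664, 0.0, 0.0]
force: [-0.3, -0.7, -4.6]
grip_width: 0.781
```

```bash
python3 - <<'E'
from h import *
st();go([.597,-.161,.16],yaw=-.1187)
s=Cam("scene");s.save("s16.png",(240,110,370,260),4)
E
```

```text
t 23.525 p [ 0.4405 -0.0952  0.1582] z [ 3.e-04 -3.e-04 -1.e+00] y [ 9.929e-01 -1.186e-01  4.000e-04] F [-0.3 -0.7 -4.6] M [-0.02  0.02  0.  ] g 66.7
turn [ 0.0004  0.0003 -0.0002] rows>= 1 j6 -0.151
shift before turn [-0.0467  0.1632 -0.0017] after turn [-0.0468  0.1632 -0.0018] world [ 0.1565 -0.0658  0.0018]
```

View pics/s16.png

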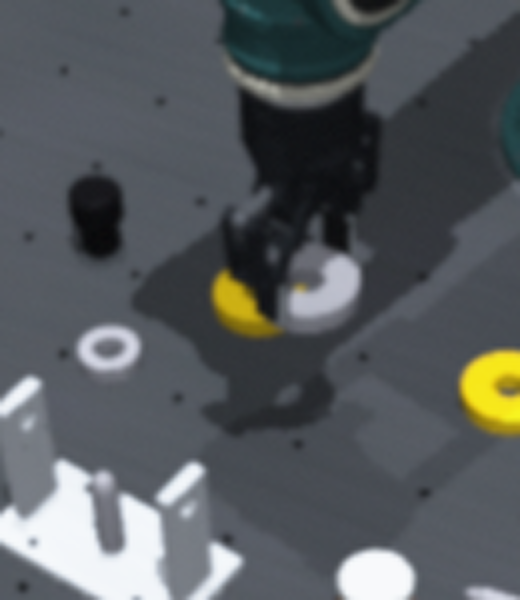

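Emit:
carry_out(moves="0 0 0 -0.006 0.02 0 0;0 0 0 -0.009 0.031 0 0;0 0 0 -0.009 0.032 0 0;0 0 0 -0.009 0.032 0 0;0 0 0 -0.009 0.031 0 0;0 0 0 -0.0047 0.0172 0 0;0 0 0 0 0 0 0;0 0 0 0 0 0 0")

```text
clock: 24.58
eef_pos: [0.5961, -0.1606, 0.1565]
orientation: [0.748, 0.664, -0.001, -0.001]
force: [-0.6, 0.4, -3.8]
grip_width: 0.778
```

```bash
python3 - <<'E'
from h import *
st();go([.597,-.161,.11],yaw=-.1187)
E
```

```text
t 24.575 p [ 0.5961 -0.1606  0.1565] z [-2.5e-03  6.0e-04 -1.0e+00] y [ 0.9929 -0.1186 -0.0025] F [-0.6  0.4 -3.8] M [-0.01  0.04  0.02] g 66.5
turn [-0.0025 -0.0003 -0.0002] rows>= 1 j6 -0.186
shift before turn [-0.0003  0.0011  0.0465] after turn [-0.0003  0.001   0.0465] world [ 0.0009 -0.0004 -0.0465]
```

Emit:
carry_out(moves="-0.002 0 0 -0.0003 0.001 0.015 0;0 0 0 0 0 0.02 0;0 0 0 0 0 0.01 0;0 0 0 0 0 0 0;0 0 0 0 0 0 0")

```text
clock: 25.2
eef_pos: [0.598, -0.1614, 0.1132]
orientation: [0.748, 0.664, 0.001, 0.001]
force: [-0.3, -0.0, -3.2]
grip_width: 0.782
```

```bash
python3 - <<'E'
from h import *
st();go([.597,-.161,.09],yaw=-.1187)
s=Cam("scene");s.save("s17.png",(220,150,330,270),6)
E
```

```text
t 25.2 p [ 0.598  -0.1614  0.1132] z [ 1.9e-03 -5.0e-04 -1.0e+00] y [ 0.9929 -0.1186  0.002 ] F [-0.3 -0.  -3.2] M [-0.06  0.03 -0.  ] g 66.8
turn [ 0.002   0.0003 -0.0002] rows>= 1 j6 -0.186
shift before turn [ 0.0003 -0.0011  0.0232] after turn [ 0.0003 -0.0011  0.0232] world [-0.001   0.0004 -0.0232]
```

View pics/s17.png

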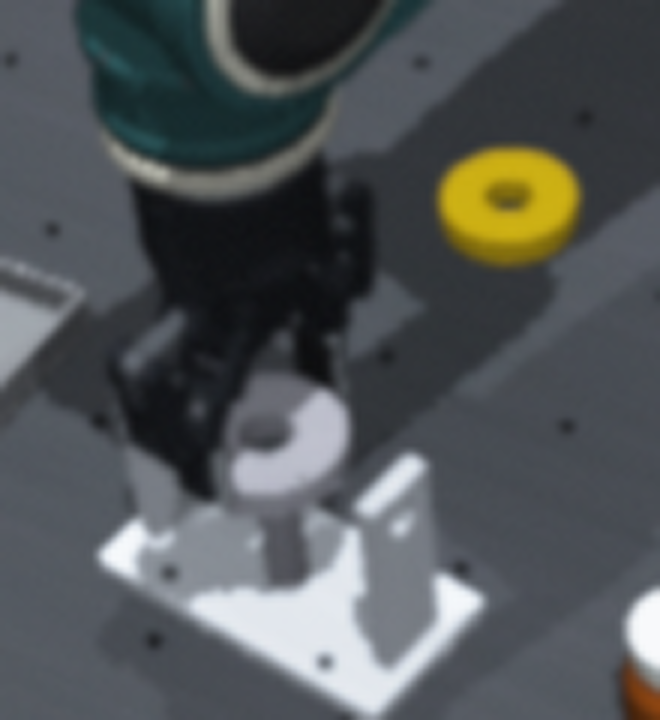

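Emit:
carry_out(moves="0 0 0 0 0 0 0;0 0 0 0 0 0 0;0 0 0 0 0 0 0")

```text
clock: 25.62
eef_pos: [0.5979, -0.1613, 0.1129]
orientation: [0.748, 0.664, 0.0, 0.001]
force: [-0.1, -0.5, -4.0]
grip_width: 0.776
```

```bash
python3 - <<'E'
from h import *
st();go([.597,-.161,.09],yaw=-.1187)
E
```

```text
t 25.625 p [ 0.5979 -0.1613  0.1129] z [ 1.5e-03 -3.0e-04 -1.0e+00] y [ 0.9929 -0.1186  0.0015] F [-0.1 -0.5 -4. ] M [-0.01 -0.02  0.06] g 66.3
turn [ 0.0015  0.0001 -0.0002] rows>= 1 j6 -0.186
shift before turn [ 0.0002 -0.0009  0.0229] after turn [ 0.0002 -0.0009  0.0229] world [-0.0009  0.0003 -0.0229]
```

Emit:
carry_out(moves="0.0015 0 0 0 -0.0009 0.006 0;0 0 0 0 0 0.004 0;0 0 0 0 0 0 0;0 0 0 0 0 0 0")

```text
clock: 26.12
eef_pos: [0.597, -0.1612, 0.1028]
orientation: [0.748, 0.664, -0.0, -0.0]
force: [-0.1, 1.0, -3.0]
grip_width: 0.784
```

Emit:
carry_out(moves="0 0 0 0 0 0.003 0;0 0 0 0 0 0.003 0;0 0 0 0 0 0.003 0;0 0 0 0 0 0.003 0;0 0 0 0 0 0 0")

```text
clock: 26.75
eef_pos: [0.5968, -0.1612, 0.0904]
orientation: [0.748, 0.664, -0.0, -0.0]
force: [-1.3, 0.5, -3.5]
grip_width: 0.783
```

```bash
python3 - <<'E'
from h import *
st()
E
```

```text
t 26.75 p [ 0.5968 -0.1612  0.0904] z [-6.e-04  0.e+00 -1.e+00] y [ 9.929e-01 -1.186e-01 -6.000e-04] F [-1.3  0.5 -3.5] M [-0.01 -0.01 -0.01] g 66.9
```

Emit:
carry_out(moves="0 0 0 0 0 0.008 0;0 0 0 0 0 0.01 0;0 0 0 0 0 0.01 0;0 0 0 0 0 0.01 0;0 0 0 0 0 0.008 0;0 0 0 0 0 0.003 0;0 0 0 0 0 0 0")

```text
clock: 27.62
eef_pos: [0.5969, -0.1613, 0.0417]
orientation: [0.748, 0.664, -0.0, -0.0]
force: [-0.2, 0.8, -4.6]
grip_width: 0.781
```

Emit:
carry_out(moves="0 0 0 0 0 0.002 0;0 0 0 0 0 0.002 0;0 0 0 0 0 0 0;0 0 0 0 0 0 0")

```text
clock: 28.12
eef_pos: [0.597, -0.1613, 0.0378]
orientation: [0.748, 0.664, -0.0, 0.0]
force: [-0.2, 0.5, -4.0]
grip_width: 0.783
```

Emit:
carry_out(moves="0 0 0 0 0 0.001 0;0 0 0 0 0 0.001 0;0 0 0 0 0 0 0")

```text
clock: 28.5
eef_pos: [0.597, -0.1613, 0.0362]
orientation: [0.748, 0.664, -0.0, 0.0]
force: [-3.4, 1.2, 2.9]
grip_width: 0.777
```

Emit:
carry_out(moves="0 0 0 0 0 0.001 0;0 0 0 0 0 0 0")

```text
clock: 28.75
eef_pos: [0.5971, -0.1613, 0.0361]
orientation: [0.748, 0.664, 0.0, 0.0]
force: [-9.5, 3.5, 14.4]
grip_width: 0.782
```

Emit:
carry_out(moves="0 0 0 0 0 -0.001 0.07;0 0 0 0 0 0 0.08;0 0 0 0 0 0 0.0854;0 0 0 0 0 -0.01 0.0854;0 0 0 0 0 -0.03 0.0854;0 0 0 0 0 -0.05 0.0854;0 0 0 0 0 -0.05 0.0854;0 0 0 0 0 0 0.0854")

```text
clock: 29.75
eef_pos: [0.5984, -0.1617, 0.1812]
orientation: [0.748, 0.664, 0.002, 0.003]
force: [-0.4, -0.8, -1.1]
grip_width: 1.0
```

```bash
python3 - <<'E'
from h import *
st();go([.4309,.1024,.17],yaw=-.1187)
s=Cam("scene");s.save("s18.png",(220,150,330,270),6)
E
```

```text
t 29.75 p [ 0.5984 -0.1617  0.1812] z [ 0.0069 -0.0023 -1.    ] y [ 0.9929 -0.1186  0.0071] F [-0.4 -0.8 -1.1] M [-0.01  0.   -0.02] g 85.4
turn [ 0.0071  0.0015 -0.0002] rows>= 1 j6 -0.186
shift before turn [ 0.2424 -0.1977  0.0095] after turn [ 0.2424 -0.1976  0.0112] world [-0.1675  0.2641 -0.0112]
```

View pics/s18.png

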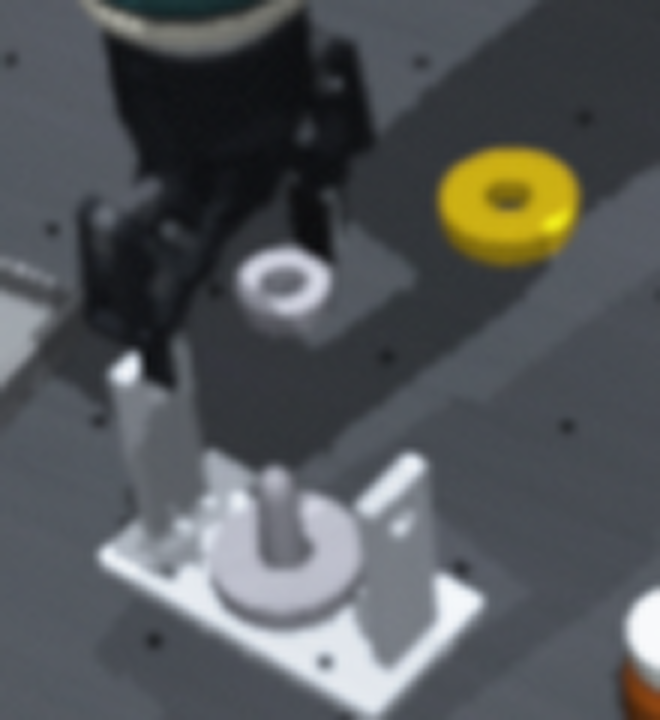

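Emit:
carry_out(moves="0 0 0 0.035 -0.028 0 0.0854;0 0 0 0.042 -0.034 0 0.0854;0 0 0 0.042 -0.034 0 0.0854;0 0 0 0.042 -0.034 0 0.0854;0 0 0 0.042 -0.034 0.02 0.0854;0 0 0 0.0394 -0.0336 0.03 0.0854;0 0 0 0 0 0.03 0.0854;0 0 0 0 0 0 0.0854")

```text
clock: 30.8
eef_pos: [0.4279, 0.103, 0.0934]
orientation: [0.748, 0.664, -0.002, -0.001]
force: [0.2, 0.1, 0.6]
grip_width: 1.001
```

```bash
cat >> h.py <<'E'
def rings(t=None):
    t=t or Cam("top")
    hsv=cv2.cvtColor(t.im,cv2.COLOR_RGB2HSV)
    m=((hsv[:,:,2]>105)&(hsv[:,:,1]<70)).astype(np.uint8)*255
    cs,h=cv2.findContours(m,cv2.RETR_CCOMP,cv2.CHAIN_APPROX_NONE)
    for i,k in enumerate(cs):
        a=cv2.contourArea(k)
        if h[0][i][3]<0 and 250<a<1200:
            W=t.plane(k.reshape(-1,2),.017)
            (cx,cy),r=cv2.minEnclosingCircle(W[:,:2].astype(np.float32))
            if r<.04: print("circ",round(cx,4),round(cy,4),round(r,4))
E
python3 - <<'E'
from h import *
st();go([.4309,.1024,.035],yaw=-.1187)
t=Cam("top");cv2.imwrite("pics/t19.png",t.im[:,:,::-1]);rings(t)
s=Cam("scene");s.save("s19.png",(330,150,450,290),5)
E
```

```text
t 30.8 p [0.4279 0.103  0.0934] z [-4.4e-03 -9.0e-04 -1.0e+00] y [ 0.9931 -0.1176 -0.0043] F [0.2 0.1 0.6] M [ 0.    0.04 -0.04] g 85.5
turn [-0.0043  0.0015  0.0009] rows>= 1 j6 0.296
shift before turn [-0.0001  0.0033  0.0584] after turn [-0.0002  0.003   0.0584] world [ 0.003  -0.0006 -0.0584]
circ 0.441 -0.264 0.0244
circ 0.5837 0.0279 0.0262
```

View pics/s19.png

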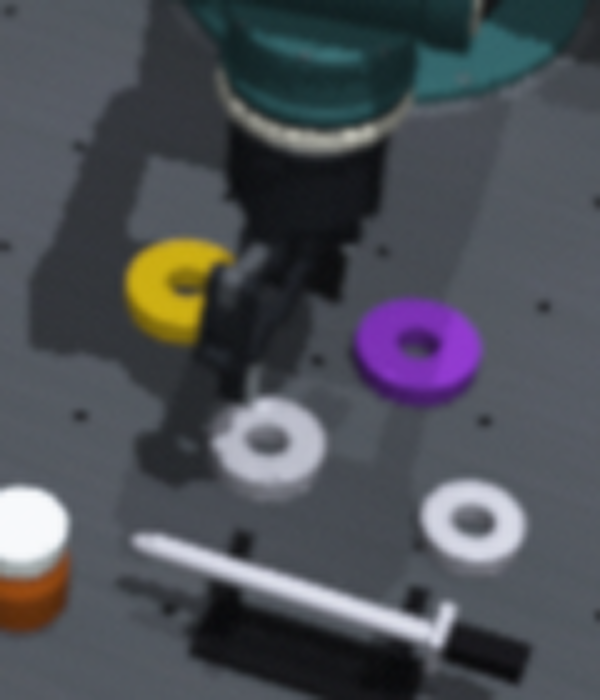

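View pics/t19.png

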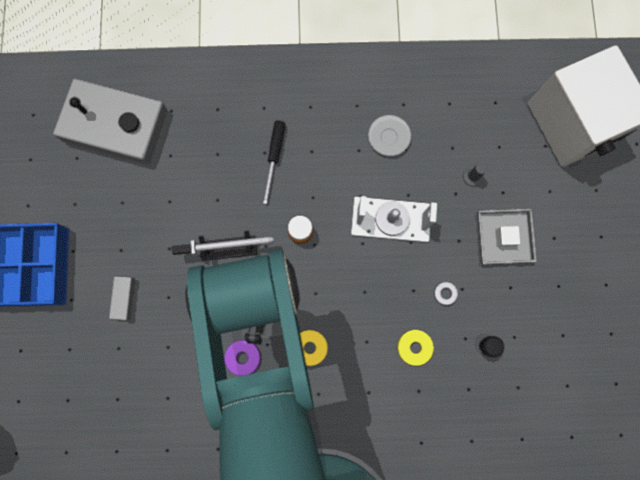

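Emit:
carry_out(moves="0 0 0 0 0 0.03 0.0854;0 0 0 0 0 0.02 0.0854;0 0 0 0 0 0.005 0.0854;0 0 0 0 0 0 0.0854;0 0 0 0 0 0 0.0854;0 0 0 0 0 0 0.0854")

```text
clock: 31.65
eef_pos: [0.4299, 0.1029, 0.0415]
orientation: [0.748, 0.664, 0.0, 0.0]
force: [-0.2, 0.3, 0.3]
grip_width: 1.002
```

```bash
python3 - <<'E'
from h import *
st();go([.4309,.1024,.023],yaw=-.1187)
E
```

```text
t 31.65 p [0.4299 0.1029 0.0415] z [ 9.e-04  1.e-04 -1.e+00] y [ 9.929e-01 -1.187e-01  9.000e-04] F [-0.2  0.3  0.3] M [0.   0.01 0.  ] g 85.5
turn [ 0.0009 -0.0002 -0.0002] rows>= 1 j6 0.296
shift before turn [-0.0004  0.0011  0.0185] after turn [-0.0004  0.0011  0.0185] world [ 0.001  -0.0005 -0.0185]
```

Emit:
carry_out(moves="0 0 0 -0.0004 0.001 0.01 0.0854;0 0 0 0 0 0.0085 0.0854;0 0 0 0 0 0 0.078;0 0 0 0 0 0 0.072;0 0 0 0 0 0 0.066;0 0 0 0 0 0 0.06;0 0 0 0 0 0 0;0 0 0 0 0 0 0")

```text
clock: 32.65
eef_pos: [0.4307, 0.1024, 0.0231]
orientation: [0.748, 0.664, 0.0, 0.0]
force: [-3.9, -0.9, 11.7]
grip_width: 0.684
```

Emit:
carry_out(moves="0 0 0 0 0 0 0;0 0 0 0 0 0 0")

```text
clock: 32.9
eef_pos: [0.4308, 0.1024, 0.0232]
orientation: [0.748, 0.664, 0.0, 0.0]
force: [-4.5, -0.8, 11.0]
grip_width: 0.681
```

```bash
python3 - <<'E'
from h import *
st()
E
```

```text
t 32.9 p [0.4308 0.1024 0.0232] z [ 5.e-04  0.e+00 -1.e+00] y [ 9.929e-01 -1.186e-01  5.000e-04] F [-4.5 -0.8 11. ] M [-0.11  0.82  0.03] g 58.1
```

Emit:
carry_out(moves="0 0 0 0 0 -0.003 0;0 0 0 0 0 -0.01 0;0 0 0 0 0 -0.025 0;0 0 0 0 0 -0.03 0;0 0 0 0 0 -0.03 0;0 0 0 0 0 -0.03 0;0 0 0 0 0 -0.012 0;0 0 0 0 0 0 0")

```text
clock: 33.9
eef_pos: [0.4305, 0.1024, 0.1624]
orientation: [0.748, 0.664, 0.0, 0.0]
force: [-0.8, 0.0, -3.1]
grip_width: 0.687
```

```bash
python3 - <<'E'
from h import *
st();go([.597,-.1612,.165],yaw=-.1187)
E
```

```text
t 33.9 p [0.4305 0.1024 0.1624] z [ 5.e-04  1.e-04 -1.e+00] y [ 9.929e-01 -1.186e-01  5.000e-04] F [-0.8  0.  -3.1] M [-0.02 -0.02  0.  ] g 58.7
turn [ 0.0005 -0.0001 -0.0002] rows>= 1 j6 0.295
shift before turn [-0.242   0.1966 -0.0025] after turn [-0.242   0.1965 -0.0026] world [ 0.1665 -0.2636  0.0026]
```

Emit:
carry_out(moves="0 0 0 -0.03 0.024 0 0;0 0 0 -0.042 0.034 0 0;0 0 0 -0.042 0.034 0 0;0 0 0 -0.042 0.034 0 0;0 0 0 -0.042 0.034 0 0;0 0 0 -0.03 0.0245 0 0;0 0 0 -0.014 0.012 0 0;0 0 0 0 0 0 0")

```text
clock: 34.9
eef_pos: [0.5967, -0.1615, 0.1607]
orientation: [0.748, 0.664, -0.001, -0.001]
force: [-0.8, 0.4, -2.9]
grip_width: 0.687
```

Emit:
carry_out(moves="0 0 0 0 0 0.02 0;0 0 0 0 0 0.02 0;0 0 0 0 0 0.008 0;0 0 0 0 0 0 0;0 0 0 0 0 0 0;0 0 0 0 0 0 0")

```text
clock: 35.65
eef_pos: [0.5971, -0.1613, 0.115]
orientation: [0.748, 0.664, 0.0, 0.0]
force: [-0.4, 0.3, -3.5]
grip_width: 0.686
```

```bash
python3 - <<'E'
from h import *
st();go([.597,-.1612,.103],yaw=-.1187)
E
```

```text
t 35.65 p [ 0.5971 -0.1613  0.115 ] z [ 9.e-04 -4.e-04 -1.e+00] y [ 9.929e-01 -1.187e-01  9.000e-04] F [-0.4  0.3 -3.5] M [-0.04  0.   -0.03] g 58.6
turn [ 0.0009  0.0003 -0.0002] rows>= 1 j6 -0.186
shift before turn [ 0.0001 -0.0001  0.012 ] after turn [ 0.0001 -0.0001  0.012 ] world [-0.0001  0.0001 -0.012 ]
```

Emit:
carry_out(moves="0 0 0 0 0 0.008 0;0 0 0 0 0 0.005 0;0 0 0 0 0 0.004 0;0 0 0 0 0 0.004 0;0 0 0 0 0 0.004 0;0 0 0 0 0 0 0")

```text
clock: 36.4
eef_pos: [0.5967, -0.1612, 0.0889]
orientation: [0.748, 0.664, -0.0, -0.0]
force: [0.6, 0.7, -3.4]
grip_width: 0.685
```

Emit:
carry_out(moves="0 0 0 0 0 0.006 0;0 0 0 0 0 0.01 0;0 0 0 0 0 0.01 0;0 0 0 0 0 0.005 0;0 0 0 0 0 0.002 0;0 0 0 0 0 0.001 0;0 0 0 0 0 0 0;0 0 0 0 0 0 0")

```text
clock: 37.4
eef_pos: [0.597, -0.1613, 0.0556]
orientation: [0.748, 0.664, 0.0, 0.0]
force: [0.2, -0.1, -3.4]
grip_width: 0.691
```

Emit:
carry_out(moves="0 0 0 0 0 0.002 0;0 0 0 0 0 0.001 0;0 0 0 0 0 0 0")

```text
clock: 37.78
eef_pos: [0.5968, -0.1612, 0.0523]
orientation: [0.748, 0.664, -0.0, -0.0]
force: [-1.1, 0.1, -2.1]
grip_width: 0.69
```

Emit:
carry_out(moves="0 0 0 0 0 0.001 0;0 0 0 0 0 0 0")

```text
clock: 38.02
eef_pos: [0.5969, -0.1612, 0.0522]
orientation: [0.748, 0.664, -0.0, 0.0]
force: [-6.6, 2.6, 8.2]
grip_width: 0.683
```

Emit:
carry_out(moves="0 0 0 0 0 -0.001 0.065;0 0 0 0 0 0 0.075;0 0 0 0 0 0 0.0854;0 0 0 0 0 -0.01 0.0854;0 0 0 0 0 -0.03 0.0854;0 0 0 0 0 -0.04 0.0854;0 0 0 0 0 -0.04 0.0854;0 0 0 0 0 0 0.0854")

```text
clock: 39.02
eef_pos: [0.598, -0.1616, 0.1767]
orientation: [0.748, 0.664, 0.001, 0.003]
force: [-0.0, -0.2, 0.2]
grip_width: 1.0
```

```bash
python3 - <<'E'
from h import *
st()
t=Cam("top");rings(t)
s=Cam("scene");s.save("s20.png",(220,150,460,310),3)
E
```

```text
t 39.025 p [ 0.598  -0.1616  0.1767] z [ 0.0055 -0.0019 -1.    ] y [ 0.9929 -0.1186  0.0057] F [-0.  -0.2  0.2] M [0.01 0.   0.02] g 85.4
circ 0.4325 0.2203 0.0282
circ 0.5841 0.0277 0.0265
circ 0.6074 -0.1582 0.031
```

View pics/s20.png

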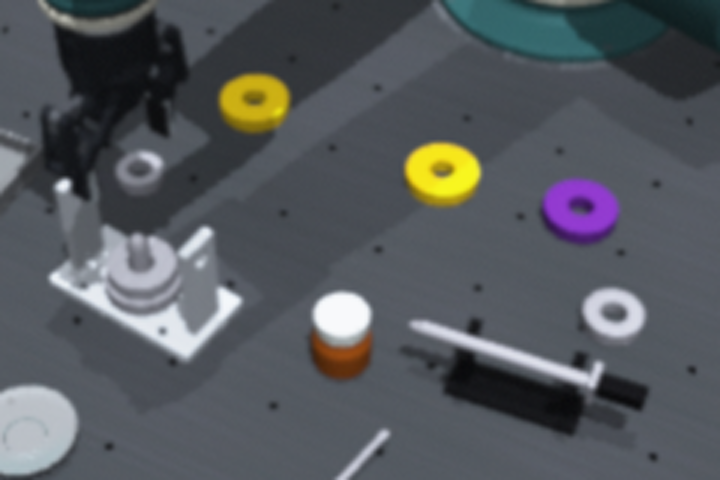

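Emit:
carry_out(moves="0 0 0 0.036 -0.02 0 0.0854;0 0 0 0.046 -0.027 0 0.075;0 0 0 0.046 -0.027 0 0.075;0 0 0 0.046 -0.027 0 0.075;0 0 0 0.046 -0.027 0 0.075;0 0 0 0.046 -0.027 0 0.075;0 0 0 0.046 -0.027 0 0.075;0 0 0 0.0474 -0.0277 0 0.075")

```text
clock: 40.12
eef_pos: [0.4299, 0.2217, 0.1713]
orientation: [0.748, 0.664, -0.001, -0.0]
force: [0.3, 0.5, -0.3]
grip_width: 0.878
```

Emit:
carry_out(moves="0 0 0 0 0 0.03 0.075;0 0 0 0 0 0.04 0.075;0 0 0 0 0 0.04 0.075;0 0 0 0 0 0.02 0.075;0 0 0 0 0 0.005 0.075;0 0 0 0 0 0 0.075;0 0 0 0 0 0 0.075;0 0 0 0 0 0 0.075")

```text
clock: 41.12
eef_pos: [0.4316, 0.2206, 0.038]
orientation: [0.748, 0.664, 0.0, 0.0]
force: [-0.1, -0.5, 0.6]
grip_width: 0.881
```

```bash
python3 - <<'E'
from h import *
st();go([.4326,.2202,.0235],yaw=-.1187)
s=Cam("scene");s.save("s21.png",(360,160,480,300),5)
E
```

```text
t 41.125 p [0.4316 0.2206 0.038 ] z [ 9.e-04  4.e-04 -1.e+00] y [ 9.929e-01 -1.187e-01  8.000e-04] F [-0.1 -0.5  0.6] M [0.01 0.   0.  ] g 75.3
turn [ 0.0008 -0.0005 -0.0002] rows>= 1 j6 0.539
shift before turn [-0.0003  0.0011  0.0145] after turn [-0.0003  0.0011  0.0145] world [ 0.001  -0.0004 -0.0145]
```

View pics/s21.png

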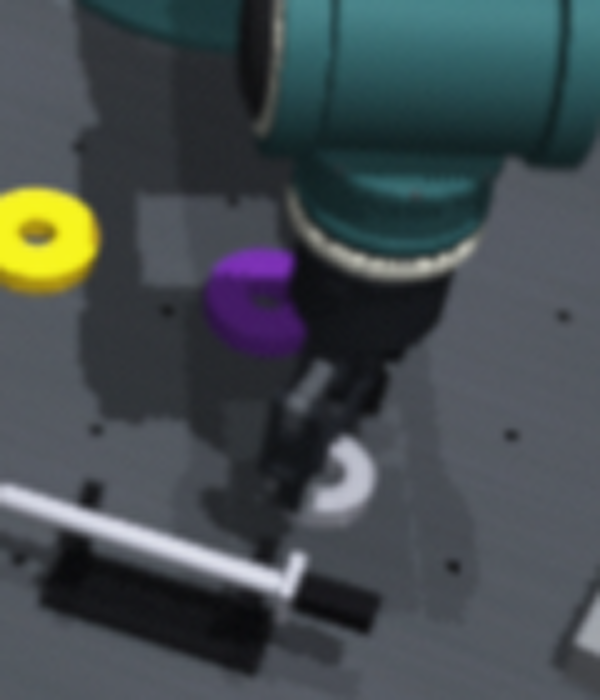

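Emit:
carry_out(moves="0 0 0 -0.0003 0.001 0.008 0.075;0 0 0 0 0 0.005 0.075;0 0 0 0 0 0 0.066;0 0 0 0 0 0 0.06;0 0 0 0 0 0 0.056;0 0 0 0 0 0 0.05;0 0 0 0 0 0 0;0 0 0 0 0 0 0")

```text
clock: 42.18
eef_pos: [0.4326, 0.2202, 0.0253]
orientation: [0.748, 0.664, 0.0, 0.0]
force: [-3.5, -2.1, 10.7]
grip_width: 0.604
```

Emit:
carry_out(moves="0 0 0 0 0 0 0;0 0 0 0 0 0 0")

```text
clock: 42.42
eef_pos: [0.4326, 0.2202, 0.0252]
orientation: [0.748, 0.664, 0.0, 0.0]
force: [-4.1, -2.7, 10.6]
grip_width: 0.602
```

```bash
python3 - <<'E'
from h import *
st()
E
```

```text
t 42.425 p [0.4326 0.2202 0.0252] z [ 7.e-04  2.e-04 -1.e+00] y [ 9.929e-01 -1.187e-01  7.000e-04] F [-4.1 -2.7 10.6] M [-0.49  0.51 -0.11] g 51.4
```

Emit:
carry_out(moves="0 0 0 0 0 -0.003 0;0 0 0 0 0 -0.01 0;0 0 0 0 0 -0.025 0;0 0 0 0 0 -0.03 0;0 0 0 0 0 -0.03 0;0 0 0 0 0 -0.03 0;0 0 0 0 0 -0.012 0;0 0 0 0 0 0 0")

```text
clock: 43.42
eef_pos: [0.4323, 0.2202, 0.1645]
orientation: [0.748, 0.664, 0.0, 0.0]
force: [0.5, -0.2, -2.3]
grip_width: 0.603
```

Emit:
carry_out(moves="0 0 0 -0.034 0.02 0 0;0 0 0 -0.045 0.026 0 0;0 0 0 -0.045 0.026 0 0;0 0 0 -0.045 0.026 0 0;0 0 0 -0.045 0.026 0 0;0 0 0 -0.045 0.026 0 0;0 0 0 -0.045 0.026 0 0;0 0 0 -0.034 0.02 0 0")

```text
clock: 44.42
eef_pos: [0.5867, -0.1407, 0.1622]
orientation: [0.748, 0.663, -0.001, -0.001]
force: [-0.2, 0.5, -1.6]
grip_width: 0.599
```

Emit:
carry_out(moves="0 0 0 -0.018 0.013 0 0;0 0 0 0 0 0 0;0 0 0 0 0 0 0;0 0 0 0 0 0 0")

```text
clock: 44.92
eef_pos: [0.5973, -0.1572, 0.1642]
orientation: [0.748, 0.664, -0.0, -0.0]
force: [0.8, 0.7, -3.0]
grip_width: 0.596
```

```bash
python3 - <<'E'
from h import *
st();go([.597,-.1612,.11],yaw=-.1187)
s=Cam("scene");s.save("s22.png",(220,130,330,270),5)
E
```

```text
t 44.925 p [ 0.5973 -0.1572  0.1642] z [-2.e-04  0.e+00 -1.e+00] y [ 9.931e-01 -1.176e-01 -2.000e-04] F [ 0.8  0.7 -3. ] M [-0.04  0.09 -0.01] g 50.9
turn [-0.0002 -0.      0.0008] rows>= 1 j6 -0.181
shift before turn [-0.004   0.0002  0.0542] after turn [-0.004   0.0002  0.0542] world [-0.0003 -0.004  -0.0542]
```

View pics/s22.png

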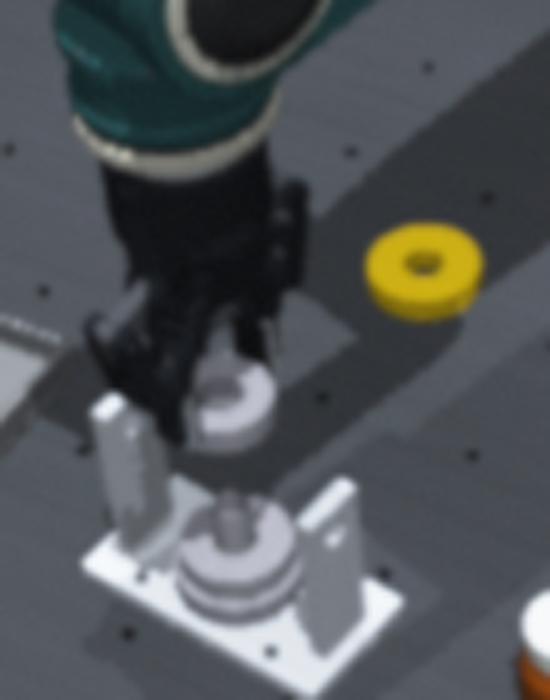

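Emit:
carry_out(moves="0 0 0.001 -0.004 0.0002 0.015 0;0 0 0 0 0 0.02 0;0 0 0 0 0 0.014 0;0 0 0 0 0 0 0;0 0 0 0 0 0 0;0 0 0 0 0 0 0")

```text
clock: 45.72
eef_pos: [0.5975, -0.1623, 0.116]
orientation: [0.748, 0.663, 0.0, 0.0]
force: [-0.0, -0.2, -1.9]
grip_width: 0.598
```

```bash
python3 - <<'E'
from h import *
st();go([.597,-.1612,.0715],yaw=-.1187)
E
```

```text
t 45.725 p [ 0.5975 -0.1623  0.116 ] z [ 9.e-04 -4.e-04 -1.e+00] y [ 9.928e-01 -1.196e-01  9.000e-04] F [-0.  -0.2 -1.9] M [-0.01 -0.    0.  ] g 51.1
turn [ 0.0009  0.0003 -0.0012] rows>= 1 j6 -0.186
shift before turn [ 0.001  -0.0007  0.0445] after turn [ 0.001  -0.0007  0.0445] world [-0.0005  0.0011 -0.0445]
```

Emit:
carry_out(moves="0 0 -0.001 0.001 -0.0005 0.005 0;0 0 0 0 0 0.005 0;0 0 0 0 0 0.004 0;0 0 0 0 0 0.004 0;0 0 0 0 0 0.004 0;0 0 0 0 0 0.004 0;0 0 0 0 0 0 0")

```text
clock: 46.6
eef_pos: [0.5967, -0.1611, 0.0888]
orientation: [0.748, 0.664, -0.0, -0.0]
force: [-0.3, -0.2, -2.3]
grip_width: 0.602
```

Emit:
carry_out(moves="0 0 0 0 0 0.006 0;0 0 0 0 0 0.006 0;0 0 0 0 0 0.003 0;0 0 0 0 0 0.001 0;0 0 0 0 0 0 0;0 0 0 0 0 0 0")

```text
clock: 47.35
eef_pos: [0.5969, -0.1612, 0.0734]
orientation: [0.748, 0.664, -0.0, 0.0]
force: [0.5, 0.2, -2.0]
grip_width: 0.6
```

Emit:
carry_out(moves="0 0 0 0 0 0.001 0;0 0 0 0 0 0.001 0;0 0 0 0 0 0 0")

```text
clock: 47.72
eef_pos: [0.5969, -0.1611, 0.0714]
orientation: [0.748, 0.664, -0.0, 0.0]
force: [-0.8, 0.2, -0.8]
grip_width: 0.602
```

Emit:
carry_out(moves="0 0 0 0 0 0.001 0;0 0 0 0 0 0 0")

```text
clock: 47.98
eef_pos: [0.597, -0.1611, 0.0713]
orientation: [0.748, 0.664, 0.0, 0.0]
force: [-5.8, 2.7, 11.2]
grip_width: 0.602
```

Emit:
carry_out(moves="0 0 0 0 0 -0.001 0.057;0 0 0 0 0 0 0.065;0 0 0 0 0 0 0.075;0 0 0 0 0 -0.01 0.075;0 0 0 0 0 -0.03 0.075;0 0 0 0 0 -0.04 0.075;0 0 0 0 0 -0.03 0.07;0 0 0 0 0 0 0.07")

```text
clock: 48.98
eef_pos: [0.5978, -0.1614, 0.1848]
orientation: [0.748, 0.664, 0.001, 0.002]
force: [-0.0, -0.7, -1.1]
grip_width: 0.818
```

```bash
python3 - <<'E'
from h import *
st();go([.4405,-.2639,.18],yaw=-.1187)
t=Cam("top");rings(t);t.save("t23.png",(330,160,550,320),3.5)
s=Cam("scene");s.save("s23.png",(220,150,330,270),6)
E
```

```text
t 48.975 p [ 0.5978 -0.1614  0.1848] z [ 0.0043 -0.0015 -1.    ] y [ 0.9929 -0.1186  0.0045] F [-0.  -0.7 -1.1] M [-0.05 -0.02 -0.  ] g 69.8
turn [ 0.0045  0.001  -0.0002] rows>= 1 j6 -0.186
shift before turn [-0.1204 -0.144   0.0042] after turn [-0.1204 -0.144   0.0048] world [-0.1573 -0.1025 -0.0048]
circ 0.5837 0.0282 0.0263
circ 0.5962 -0.2327 0.0391
circ 0.6071 -0.1599 0.0317
```

View pics/s23.png

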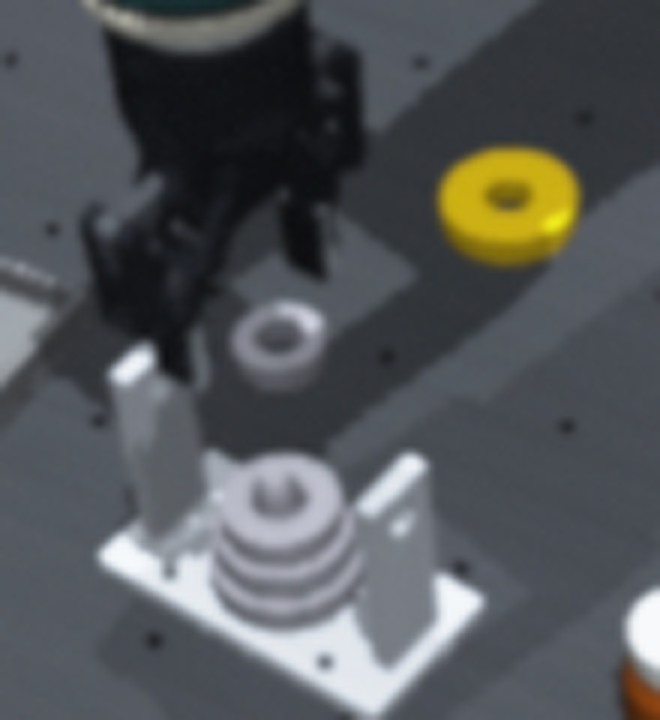

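View pics/t23.png

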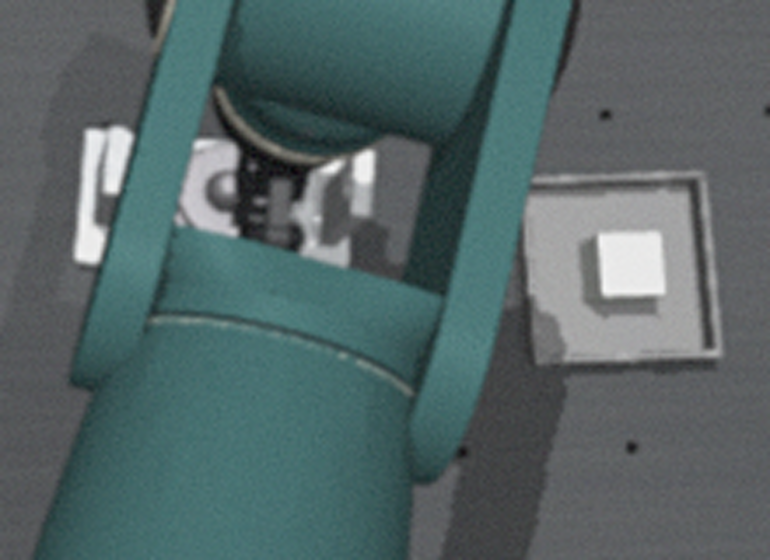

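```bash
python3 - <<'E'
from h import *
s=Cam("scene")
P=lambda u,v:(220+(u+.5)/6-.5,150+(v+.5)/6-.5)
print(s.plane([P(279,338),P(283,280)],.017))
E
```

```text
[[ 0.47735752 -0.24377291  0.017     ]
 [ 0.44242818 -0.26393298  0.017     ]]
```

The scene view shows that ring46 has been knocked aside, from crop (283,280) to (279,338). I'll move the arm clear and remeasure it from the top.

Emit:
carry_out(moves="0 0 0 0.04 0 -0.01 0.07;0 0 0 0.06 -0.01 0 0.07;0 0 0 0.06 -0.02 0 0.07;0 0 0 0.06 -0.03 0 0.07;0 0 0 0 0 0 0.07")

```text
clock: 49.75
eef_pos: [0.5637, 0.0626, 0.1903]
orientation: [0.746, 0.665, -0.0, -0.001]
force: [1.8, -1.2, 0.7]
grip_width: 0.823
```

```bash
python3 - <<'E'
from h import *
st()
t=Cam("top");rings(t);cv2.imwrite("pics/t24.png",t.im[:,:,::-1])
E
```

```text
t 49.75 p [0.5637 0.0626 0.1903] z [-1.6e-03  3.0e-04 -1.0e+00] y [ 0.9934 -0.1145 -0.0016] F [ 1.8 -1.2  0.7] M [-0.06  0.02 -0.06] g 70.3
circ 0.4739 -0.2451 0.0245
circ 0.5831 0.0283 0.0254
```

View pics/t24.png

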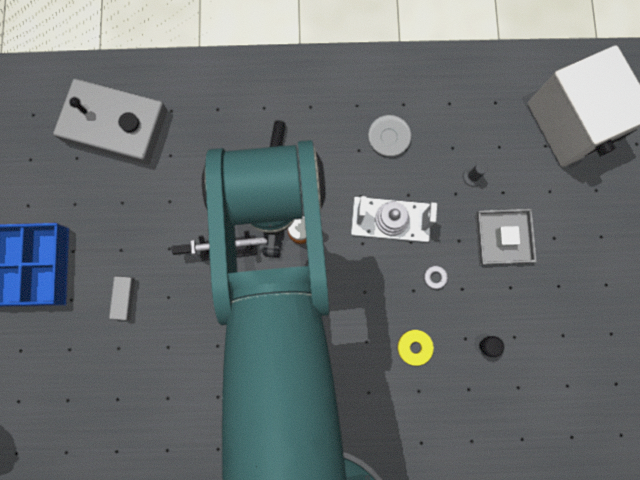

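```bash
python3 - <<'E'
from h import *
go([.4738,-.2451,.15],yaw=-.1187)
E
```

```text
turn [-0.0012  0.0004  0.0027] rows>= 1 j6 0.179
shift before turn [-0.3144 -0.0545  0.0406] after turn [-0.3146 -0.0537  0.0404] world [-0.0905 -0.306  -0.0404]
```

Emit:
carry_out(moves="0 0 0.004 -0.03 -0.006 0 0.065;0 0 0 -0.048 -0.008 0 0.065;0 0 0 -0.048 -0.008 0 0.065;0 0 0 -0.048 -0.008 0 0.065;0 0 0 -0.048 -0.008 0 0.065;0 0 0 -0.048 -0.008 0 0.065;0 0 0 -0.0446 -0.0077 0.02 0.065;0 0 0 0 0 0.04 0.065")

```text
clock: 50.8
eef_pos: [0.4725, -0.2501, 0.1312]
orientation: [0.751, 0.661, -0.0, 0.001]
force: [0.5, 0.1, -1.0]
grip_width: 0.757
```

Emit:
carry_out(moves="0 0 0 0 0 0.04 0.065;0 0 0 0 0 0.04 0.065;0 0 0 0 0 0.01 0.065;0 0 0 0 0 0 0.065;0 0 0 0 0 0 0.065;0 0 0 0 0 0 0.065")

```text
clock: 51.55
eef_pos: [0.4739, -0.2466, 0.0426]
orientation: [0.749, 0.662, 0.0, 0.001]
force: [-1.1, 0.3, -0.1]
grip_width: 0.763
```

```bash
python3 - <<'E'
from h import *
st();go([.4738,-.2451,.0265],yaw=-.1187)
s=Cam("scene");s.save("s25.png",(210,110,330,250),5)
E
```

```text
t 51.55 p [ 0.4739 -0.2466  0.0426] z [ 0.0015 -0.0011 -1.    ] y [ 0.9925 -0.1225  0.0016] F [-1.1  0.3 -0.1] M [-0.02  0.08  0.01] g 65.2
turn [ 0.0016  0.0009 -0.0041] rows>= 1 j6 -0.405
shift before turn [ 0.0015 -0.0003  0.0161] after turn [ 0.0015 -0.0003  0.0161] world [-0.0001  0.0015 -0.0161]
```

View pics/s25.png

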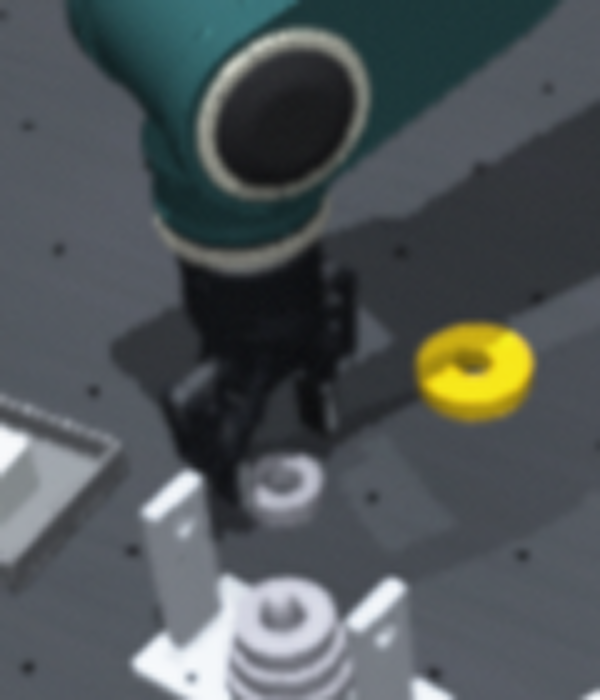

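Emit:
carry_out(moves="0 0 -0.004 0.0015 -0.0003 0.01 0.065;0 0 0 0 0 0.006 0.065;0 0 0 0 0 0 0.058;0 0 0 0 0 0 0.052;0 0 0 0 0 0 0.048;0 0 0 0 0 0 0.043;0 0 0 0 0 0 0;0 0 0 0 0 0 0")

```text
clock: 52.6
eef_pos: [0.4735, -0.2449, 0.0262]
orientation: [0.748, 0.664, 0.0, 0.0]
force: [-3.2, 1.9, 8.6]
grip_width: 0.513
```

Emit:
carry_out(moves="0 0 0 0 0 0 0;0 0 0 0 0 0 0")

```text
clock: 52.85
eef_pos: [0.4735, -0.2449, 0.0262]
orientation: [0.748, 0.664, 0.0, 0.0]
force: [-3.3, 3.6, 8.3]
grip_width: 0.511
```

```bash
python3 - <<'E'
from h import *
st()
E
```

```text
t 52.85 p [ 0.4735 -0.2449  0.0262] z [ 6.e-04 -4.e-04 -1.e+00] y [ 9.929e-01 -1.186e-01  6.000e-04] F [-3.3  3.6  8.3] M [ 0.36  0.51 -0.08] g 43.7
```

Emit:
carry_out(moves="0 0 0 0 0 -0.003 0;0 0 0 0 0 -0.01 0;0 0 0 0 0 -0.025 0;0 0 0 0 0 -0.03 0;0 0 0 0 0 -0.03 0;0 0 0 0 0 -0.03 0;0 0 0 0 0 -0.018 0;0 0 0 0 0 0 0")

```text
clock: 53.85
eef_pos: [0.4735, -0.245, 0.1724]
orientation: [0.748, 0.664, 0.0, 0.001]
force: [-0.4, 0.6, -1.1]
grip_width: 0.507
```

```bash
python3 - <<'E'
from h import *
st();go([.597,-.1612,.17],yaw=-.1187)
E
```

```text
t 53.85 p [ 0.4735 -0.245   0.1724] z [ 0.0015 -0.0011 -1.    ] y [ 0.9929 -0.1186  0.0016] F [-0.4  0.6 -1.1] M [0.01 0.01 0.  ] g 43.3
turn [ 0.0016  0.0009 -0.0002] rows>= 1 j6 -0.406
shift before turn [0.0978 0.1126 0.0025] after turn [0.0978 0.1127 0.0024] world [ 0.1235  0.0838 -0.0024]
```

Emit:
carry_out(moves="0.0015 0.001 0 0.018 0.02 0 0;0 0 0 0.026 0.03 0 0;0 0 0 0.026 0.03 0 0;0 0 0 0.0188 0.0217 0 0;0 0 0 0.009 0.011 0 0;0 0 0 0 0 0 0;0 0 0 0 0 0 0;0 0 0 0 0 0 0")

```text
clock: 54.85
eef_pos: [0.5962, -0.1616, 0.1713]
orientation: [0.748, 0.664, -0.0, -0.001]
force: [-0.2, 0.1, -1.7]
grip_width: 0.51
```

```bash
python3 - <<'E'
from h import *
st();go([.597,-.1612,.12],yaw=-.1187)
s=Cam("scene");s.save("s26.png",(220,120,330,260),5)
E
```

```text
t 54.85 p [ 0.5962 -0.1616  0.1713] z [-0.0014  0.001  -1.    ] y [ 0.9928 -0.1195 -0.0015] F [-0.2  0.1 -1.7] M [-0.   -0.03 -0.02] g 43.6
turn [-0.0015 -0.0008 -0.0011] rows>= 1 j6 -0.187
shift before turn [0.0005 0.0009 0.0513] after turn [0.0005 0.0008 0.0513] world [ 0.0008  0.0004 -0.0513]
```

View pics/s26.png

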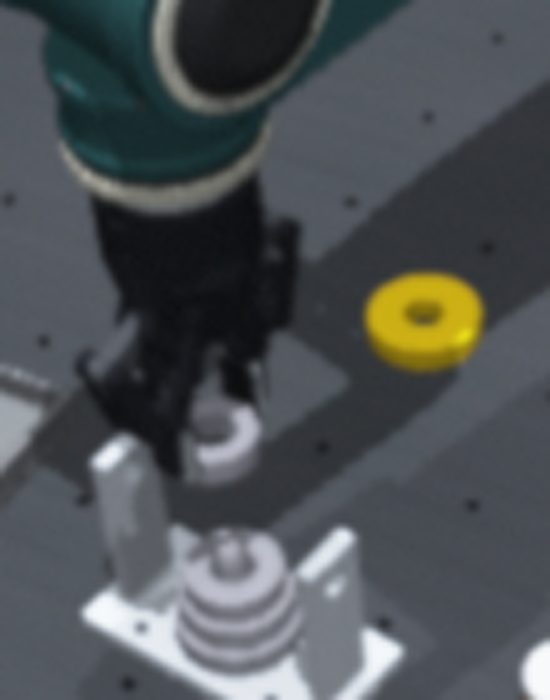

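Emit:
carry_out(moves="-0.0005 -0.0008 -0.001 0.0004 0.0004 0.015 0;0 0 0 0 0 0.02 0;0 0 0 0 0 0.016 0;0 0 0 0 0 0 0;0 0 0 0 0 0 0;0 0 0 0 0 0 0")

```text
clock: 55.65
eef_pos: [0.5974, -0.1607, 0.1209]
orientation: [0.748, 0.664, -0.0, -0.0]
force: [-0.1, -0.3, -1.6]
grip_width: 0.511
```

```bash
python3 - <<'E'
from h import *
st();go([.597,-.1612,.0895],yaw=-.1187)
E
```

```text
t 55.65 p [ 0.5974 -0.1607  0.1209] z [-1.e-04 -1.e-04 -1.e+00] y [ 9.931e-01 -1.176e-01 -1.000e-04] F [-0.1 -0.3 -1.6] M [-0.05 -0.03  0.02] g 43.6
turn [-0.0001  0.0001  0.0008] rows>= 1 j6 -0.186
shift before turn [-0.0005 -0.0004  0.0314] after turn [-0.0005 -0.0004  0.0314] world [-0.0004 -0.0005 -0.0314]
```

Emit:
carry_out(moves="0 0 0.0008 -0.0005 -0.0004 0.005 0;0 0 0 0 0 0.006 0;0 0 0 0 0 0.005 0;0 0 0 0 0 0.004 0;0 0 0 0 0 0.004 0;0 0 0 0 0 0.003 0;0 0 0 0 0 0 0;0 0 0 0 0 0 0")

```text
clock: 56.65
eef_pos: [0.5967, -0.1611, 0.0933]
orientation: [0.748, 0.664, -0.0, -0.0]
force: [0.4, -1.1, -2.1]
grip_width: 0.509
```

Emit:
carry_out(moves="0 0 0 0 0 0.002 0;0 0 0 0 0 0.002 0;0 0 0 0 0 0 0")

```text
clock: 57.02
eef_pos: [0.5967, -0.1611, 0.0893]
orientation: [0.748, 0.664, -0.0, -0.0]
force: [-0.3, 0.4, 1.4]
grip_width: 0.504
```

Emit:
carry_out(moves="0 0 0 0 0 0.001 0;0 0 0 0 0 0 0")

```text
clock: 57.28
eef_pos: [0.5968, -0.1611, 0.0892]
orientation: [0.748, 0.664, -0.0, -0.0]
force: [-4.2, 1.3, 9.1]
grip_width: 0.511
```

Emit:
carry_out(moves="0 0 0 0 0 -0.001 0.047;0 0 0 0 0 0 0.055;0 0 0 0 0 0 0.065;0 0 0 0 0 -0.01 0.065;0 0 0 0 0 -0.03 0.065;0 0 0 0 0 -0.04 0.065;0 0 0 0 0 -0.02 0.05;0 0 0 0 0 0 0.05")

```text
clock: 58.28
eef_pos: [0.5972, -0.1612, 0.1906]
orientation: [0.748, 0.664, 0.0, 0.001]
force: [-0.1, 0.1, -1.0]
grip_width: 0.586
```

```bash
python3 - <<'E'
from h import *
st();go([.5395,.2593,.18],yaw=.085)
s=Cam("scene");s.save("s27.png",(220,150,330,270),6)
E
```

```text
t 58.275 p [ 0.5972 -0.1612  0.1906] z [ 1.1e-03 -5.0e-04 -1.0e+00] y [ 0.993  -0.1184  0.0012] F [-0.1  0.1 -1. ] M [-0.02 -0.   -0.03] g 50.0
turn [ 0.0011  0.0004 -0.2036] rows>= 2 j6 -0.186
shift before turn [ 0.4107 -0.1071  0.0103] after turn [ 0.4239 -0.0218  0.0106] world [-0.0577  0.4205 -0.0106]
```

View pics/s27.png

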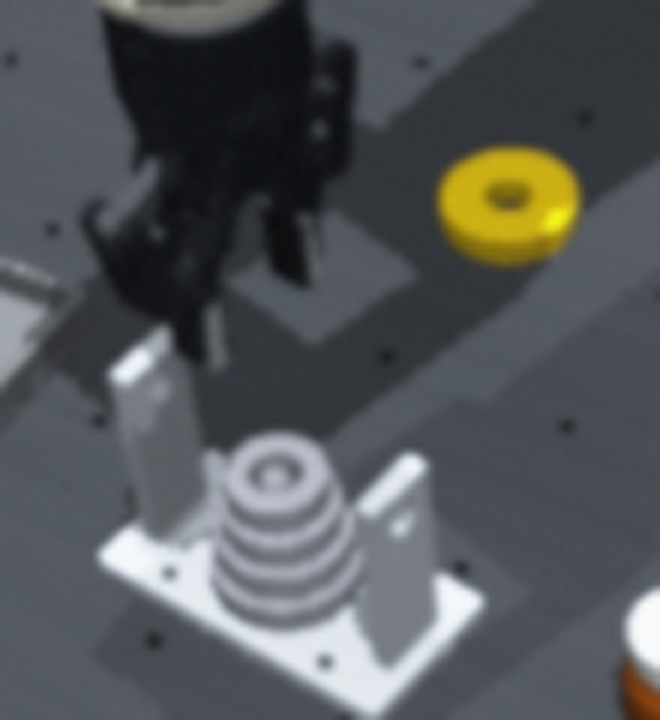

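Emit:
carry_out(moves="0 0 -0.102 0.03 0 0 0.05;0 0 -0.1016 0.05 -0.003 0 0.05;0 0 0 0.055 -0.003 0 0.05;0 0 0 0.055 -0.003 0 0.05;0 0 0 0.055 -0.003 0 0.05;0 0 0 0.055 -0.003 0 0.05;0 0 0 0.055 -0.003 0 0.05;0 0 0 0.05 -0.003 0 0.05")

```text
clock: 59.32
eef_pos: [0.5516, 0.2427, 0.1874]
orientation: [0.676, 0.737, -0.001, -0.001]
force: [-0.3, -0.3, 0.0]
grip_width: 0.585
```

Emit:
carry_out(moves="0 0 0 0.01 0 0 0.05;0 0 0 0 0 0 0.05;0 0 0 0 0 0 0.05")

```text
clock: 59.7
eef_pos: [0.5519, 0.2499, 0.1887]
orientation: [0.677, 0.736, -0.001, -0.001]
force: [-0.4, -0.5, -0.3]
grip_width: 0.586
```

```bash
python3 - <<'E'
from h import *
st();go([.5398,.2593,.0575],yaw=.085)
s=Cam("scene");s.save("s28.png",(330,160,470,310),4)
t=Cam("top");t.save("t28.png",(150,200,300,310),5)
E
```

```text
t 59.7 p [0.5519 0.2499 0.1887] z [-1.9e-03 -3.0e-04 -1.0e+00] y [ 0.9965  0.0838 -0.0019] F [-0.4 -0.5 -0.3] M [ 0.01 -0.03  0.01] g 50.1
turn [-0.0019  0.0001 -0.0011] rows>= 1 j6 0.299
shift before turn [ 0.0104 -0.011   0.1312] after turn [ 0.0104 -0.0113  0.1312] world [-0.0121  0.0094 -0.1312]
```

View pics/s28.png

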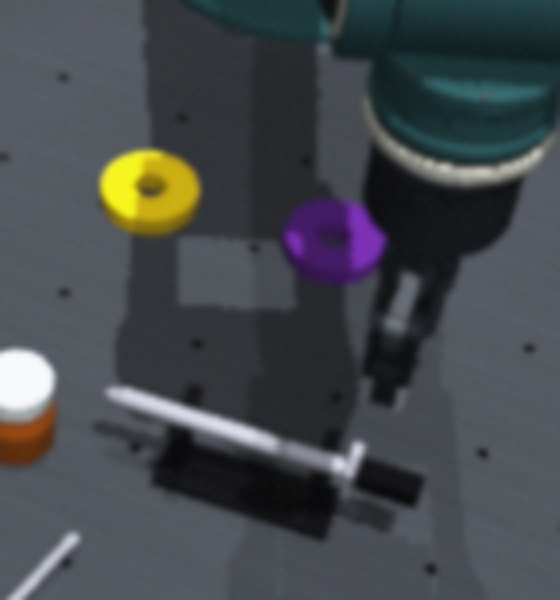

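Emit:
carry_out(moves="0 0 -0.001 0.0104 -0.011 0 0.05;0 0 0 0 0 0.03 0.05;0 0 0 0 0 0.04 0.05;0 0 0 0 0 0.03 0.05;0 0 0 0 0 0.01 0.05;0 0 0 0 0 0 0.05;0 0 0 0 0 0 0.05;0 0 0 0 0 0 0.05")

```text
clock: 60.8
eef_pos: [0.5402, 0.2606, 0.0805]
orientation: [0.676, 0.737, 0.0, -0.0]
force: [0.7, 0.7, -0.3]
grip_width: 0.588
```

```bash
python3 - <<'E'
from h import *
st();go([.5398,.2593,.0575],yaw=.085)
E
```

```text
t 60.8 p [0.5402 0.2606 0.0805] z [ 4.e-04  9.e-04 -1.e+00] y [9.963e-01 8.570e-02 4.000e-04] F [ 0.7  0.7 -0.3] M [-0.02 -0.03  0.01] g 50.2
turn [ 0.0004 -0.0008  0.0008] rows>= 1 j6 0.321
shift before turn [-0.0013 -0.0006  0.023 ] after turn [-0.0013 -0.0005  0.023 ] world [-0.0004 -0.0013 -0.023 ]
```

Emit:
carry_out(moves="0 0 0 0 0 0.012 0.05;0 0 0 0 0 0.011 0.05;0 0 0 0 0 0 0.04;0 0 0 0 0 0 0.03;0 0 0 0 0 0 0.024;0 0 0 0 0 0 0.02;0 0 0 0 0 0 0.018;0 0 0 0 0 0 0.016")

```text
clock: 61.8
eef_pos: [0.5401, 0.2605, 0.0567]
orientation: [0.676, 0.737, 0.0, -0.0]
force: [2.0, 0.4, 1.3]
grip_width: 0.19
```

```bash
python3 - <<'E'
from h import *
st()
E
```

```text
t 61.8 p [0.5401 0.2605 0.0567] z [-3.e-04  5.e-04 -1.e+00] y [ 9.963e-01  8.590e-02 -3.000e-04] F [2.  0.4 1.3] M [ 0.09 -0.34  0.04] g 16.3
```

Emit:
carry_out(moves="0 0 0 0 0.0004 0 0.01;0 0 0 0 0 0 0;0 0 0 0 0 0 0;0 0 0 0 0 -0.003 0;0 0 0 0 0 -0.01 0;0 0 0 0 0 -0.02 0;0 0 0 0 0 -0.03 0;0 0 0 0 0 0 0")

```text
clock: 62.8
eef_pos: [0.5413, 0.261, 0.1229]
orientation: [0.676, 0.737, 0.002, 0.0]
force: [0.4, 0.3, -3.1]
grip_width: 0.178
```

```bash
python3 - <<'E'
from h import *
st();go([.6294,.1106,.12],yaw=-.1187)
s=Cam("scene");s.save("s29.png",(330,160,470,310),4)
E
```

```text
t 62.8 p [0.5413 0.261  0.1229] z [ 0.0033  0.0022 -1.    ] y [0.9963 0.0858 0.0034] F [ 0.4  0.3 -3.1] M [ 0.11 -0.01 -0.02] g 15.2
turn [ 0.0032 -0.0022  0.2046] rows>= 2 j6 0.32
shift before turn [-0.1574  0.0748  0.0029] after turn [-0.1389  0.1052  0.0029] world [ 0.0881 -0.1504 -0.0029]
```

View pics/s29.png

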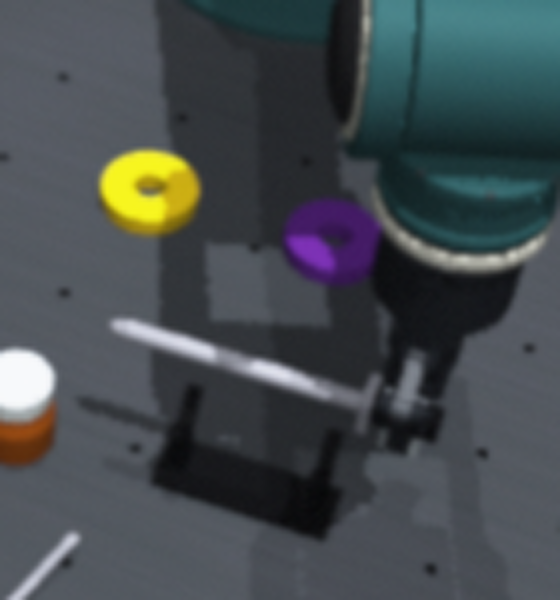

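Rod held level. Move to the pre-insertion pose.

Emit:
carry_out(moves="0 0 0 -0.02 0.01 0 0;0 0 0 -0.034 0.016 0 0;0 0 0 -0.034 0.016 0 0;0 0 0 -0.034 0.016 0 0;0 0 0 -0.024 0.011 0 0;0 0 0.07 -0.01 0.005 0 0;0 0 0.07 0 0 0 0;0 0 0.0646 0 0 0 0")

```text
clock: 63.85
eef_pos: [0.6273, 0.11, 0.1179]
orientation: [0.749, 0.663, -0.001, -0.001]
force: [0.4, -0.3, -0.4]
grip_width: 0.177
```

Emit:
carry_out(moves="0 0 0 0 0 0.01 0;0 0 0 0 0 0.005 0;0 0 0 0 0 0 0;0 0 0 0 0 0 0;0 0 0 0 0 0 0")

```text
clock: 64.47
eef_pos: [0.6275, 0.1115, 0.1045]
orientation: [0.748, 0.664, -0.0, -0.0]
force: [0.2, 0.6, -2.6]
grip_width: 0.173
```

```bash
python3 - <<'E'
from h import *
st();go([.6294,.1106,.100],yaw=-.1187)
s=Cam("scene");s.save("s30.png",(230,160,430,300),4)
t=Cam("top");t.save("t30.png",(230,160,450,280),3.6)
E
```

```text
t 64.475 p [0.6275 0.1115 0.1045] z [-7.e-04  3.e-04 -1.e+00] y [ 9.930e-01 -1.181e-01 -7.000e-04] F [ 0.2  0.6 -2.6] M [ 0.14  0.01 -0.02] g 14.7
turn [-0.0007 -0.0002  0.0003] rows>= 1 j6 0.254
shift before turn [-0.0006  0.002   0.0045] after turn [-0.0006  0.002   0.0045] world [ 0.0019 -0.0009 -0.0045]
```

View pics/s30.png

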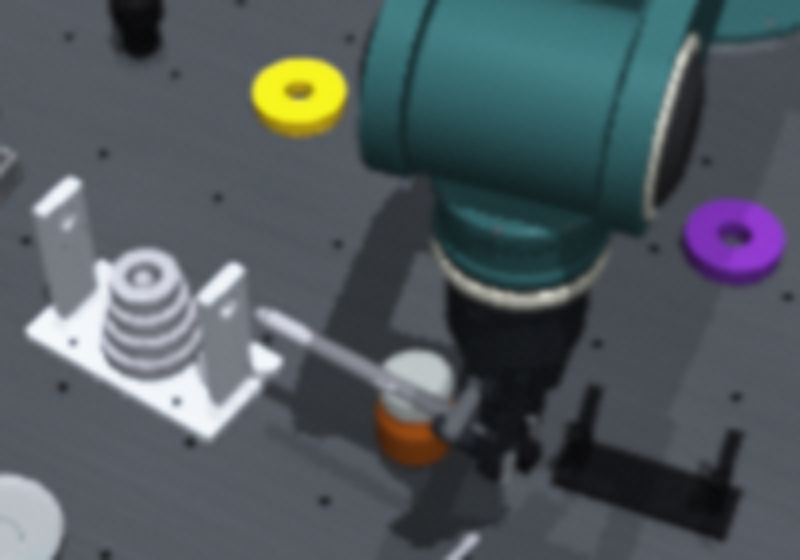

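View pics/t30.png

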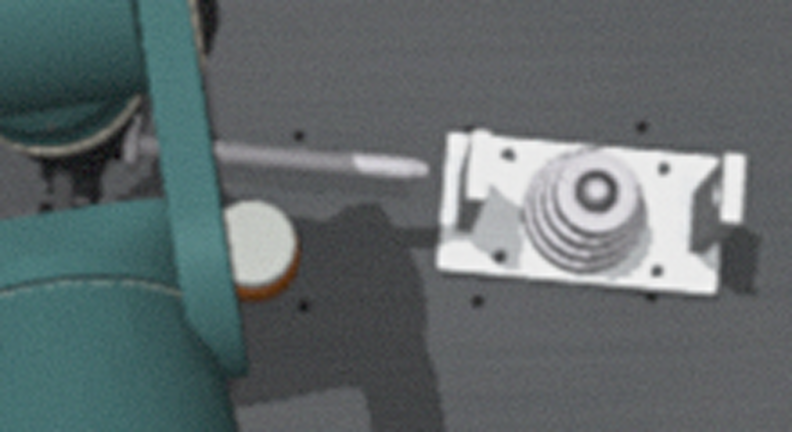

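```bash
python3 - <<'E'
from h import *
t=Cam("top");s=Cam("scene")
T=lambda u,v:(230+(u+.5)/3.6-.5,160+(v+.5)/3.6-.5)
S=lambda u,v:(230+(u+.5)/4-.5,160+(v+.5)/4-.5)
print(tri(t,T(427,168),s,S(261,315)))
Y=np.array([.1187,.9929,0]);p=ctrl.sense()["eef_pos"]
print("exp tip",p-.18*Y-[0,0,.004])
print("prev frame: ", t.plane([T(427,168)],.1))
E
```

```text
(array([ 0.60627399, -0.06768723,  0.09849999]), np.float64(0.0021781242512239046))
exp tip [ 0.60601575 -0.06726761  0.10037412]
prev frame:  [[ 0.60644178 -0.06858561  0.1       ]]
```

Emit:
carry_out(moves="0 0 0 0 0.002 0.0045 0;0 0 0 0 0 0 0;0 0 0 0 0 0 0;0 0 0 0 0 0 0")

```text
clock: 65.18
eef_pos: [0.6293, 0.1112, 0.0998]
orientation: [0.748, 0.664, -0.0, -0.0]
force: [-0.4, 0.7, -2.1]
grip_width: 0.176
```

```bash
python3 - <<'E'
from h import *
st();go([.6294,.1106,.100],yaw=-.1187)
E
```

```text
t 65.175 p [0.6293 0.1112 0.0998] z [-1.1e-03  3.0e-04 -1.0e+00] y [ 0.993  -0.1184 -0.0011] F [-0.4  0.7 -2.1] M [ 0.17 -0.    0.01] g 15.1
turn [-0.0011 -0.0001 -0.    ] rows>= 1 j6 0.253
shift before turn [-0.0005  0.0001 -0.0002] after turn [-0.0005  0.0001 -0.0002] world [ 0.0001 -0.0006  0.0002]
```

Emit:
carry_out(moves="0 0 0 -0.008 0 0 0;0 0 0 -0.008 0 0 0;0 0 0 -0.005 0 0 0;0 0 0 -0.005 0 0 0;0 0 0 -0.005 0 0 0;0 0 0 0 0 0 0")

```text
clock: 65.92
eef_pos: [0.6256, 0.0801, 0.0997]
orientation: [0.748, 0.664, -0.0, -0.0]
force: [-0.3, 0.6, -1.8]
grip_width: 0.177
```

Emit:
carry_out(moves="0 0 0 -0.004 0 0 0;0 0 0 -0.004 0 0 0;0 0 0 -0.004 0 0 0;0 0 0 0 0 0 0")

```text
clock: 66.42
eef_pos: [0.6242, 0.0682, 0.0997]
orientation: [0.748, 0.664, -0.0, -0.0]
force: [-1.2, 0.2, -2.3]
grip_width: 0.177
```

```bash
python3 - <<'E'
from h import *
st()
s=Cam("scene");s.save("s31.png",(220,180,340,280),6)
E
```

```text
t 66.425 p [0.6242 0.0682 0.0997] z [-1.1e-03  2.0e-04 -1.0e+00] y [ 0.9929 -0.1187 -0.0011] F [-1.2  0.2 -2.3] M [ 0.16 -0.01  0.03] g 15.1
```

View pics/s31.png

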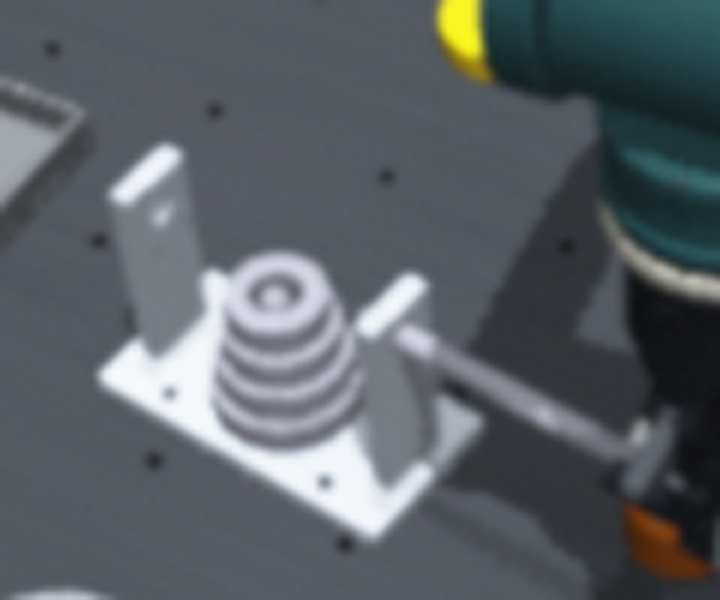

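Emit:
carry_out(moves="0 0 0 -0.01 0 0 0;0 0 0 -0.016 0 0 0;0 0 0 -0.016 0 0 0;0 0 0 -0.016 0 0 0;0 0 0 -0.016 0 0 0;0 0 0 -0.016 0 0 0;0 0 0 -0.008 0 0 0;0 0 0 0 0 0 0")

```text
clock: 67.47
eef_pos: [0.6126, -0.0293, 0.0997]
orientation: [0.748, 0.664, -0.0, -0.001]
force: [0.4, -0.0, -1.4]
grip_width: 0.176
```

```bash
python3 - <<'E'
from h import *
st();go([.6092,-.0595,.0997],yaw=-.1187)
s=Cam("scene");s.save("s32.png",(220,180,340,280),6)
E
```

```text
t 67.475 p [ 0.6126 -0.0293  0.0997] z [-1.2e-03  3.0e-04 -1.0e+00] y [ 0.9929 -0.1191 -0.0012] F [ 0.4 -0.  -1.4] M [ 0.15 -0.05 -0.02] g 15.1
turn [-0.0012 -0.0002 -0.0007] rows>= 1 j6 0.03
shift before turn [-0.0304  0.0002 -0.    ] after turn [-0.0304  0.0002 -0.    ] world [-0.0034 -0.0302  0.    ]
```

View pics/s32.png

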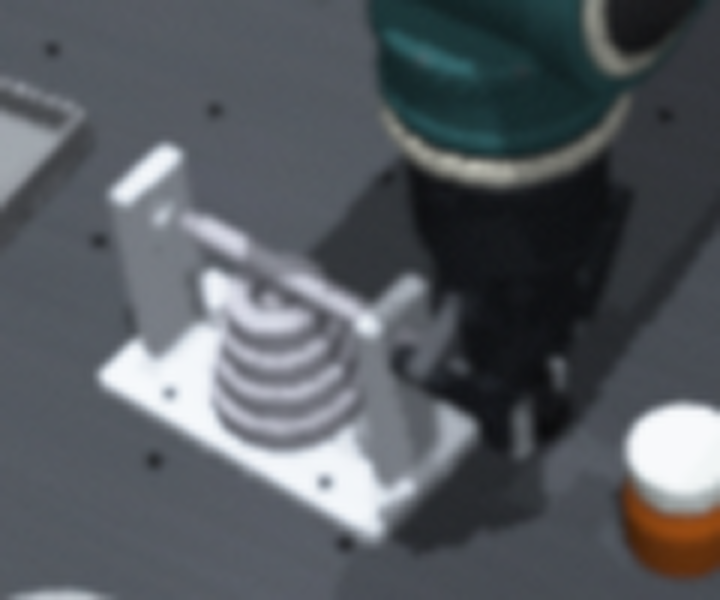

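Emit:
carry_out(moves="0 0 -0.0005 -0.004 0 0 0;0 0 0 -0.004 0 0 0;0 0 0 -0.004 0 0 0;0 0 0 -0.004 0 0 0;0 0 0 0 0 0 0")

```text
clock: 68.15
eef_pos: [0.6107, -0.045, 0.0997]
orientation: [0.748, 0.664, -0.0, -0.0]
force: [0.3, -0.4, -2.0]
grip_width: 0.174
```

Emit:
carry_out(moves="0 0 0 -0.004 0 0 0;0 0 0 -0.004 0 0 0;0 0 0 -0.003 0 0 0;0 0 0 0 0 0 0")

```text
clock: 68.65
eef_pos: [0.6094, -0.0559, 0.0997]
orientation: [0.748, 0.664, -0.0, -0.0]
force: [0.0, 0.5, -1.4]
grip_width: 0.177
```

Emit:
carry_out(moves="0 0 0 -0.002 0 0 0;0 0 0 -0.002 0 0 0;0 0 0 0 0 0 0")

```text
clock: 69.03
eef_pos: [0.609, -0.0597, 0.0997]
orientation: [0.748, 0.664, -0.0, -0.0]
force: [0.7, 0.7, -2.7]
grip_width: 0.173
```

Emit:
carry_out(moves="0 0 0 -0.001 0 0 0;0 0 0 -0.001 0 0 0;0 0 0 0 0 0 0")

```text
clock: 69.4
eef_pos: [0.6087, -0.0617, 0.0997]
orientation: [0.748, 0.664, -0.0, -0.0]
force: [0.9, -0.7, -1.6]
grip_width: 0.176
```

```bash
python3 - <<'E'
from h import *
st()
s=Cam("scene");s.save("s33.png",(225,190,315,265),8)
E
```

```text
t 69.4 p [ 0.6087 -0.0617  0.0997] z [-1.1e-03  2.0e-04 -1.0e+00] y [ 0.993  -0.1179 -0.0011] F [ 0.9 -0.7 -1.6] M [ 0.14 -0.05  0.04] g 15.0
```

View pics/s33.png

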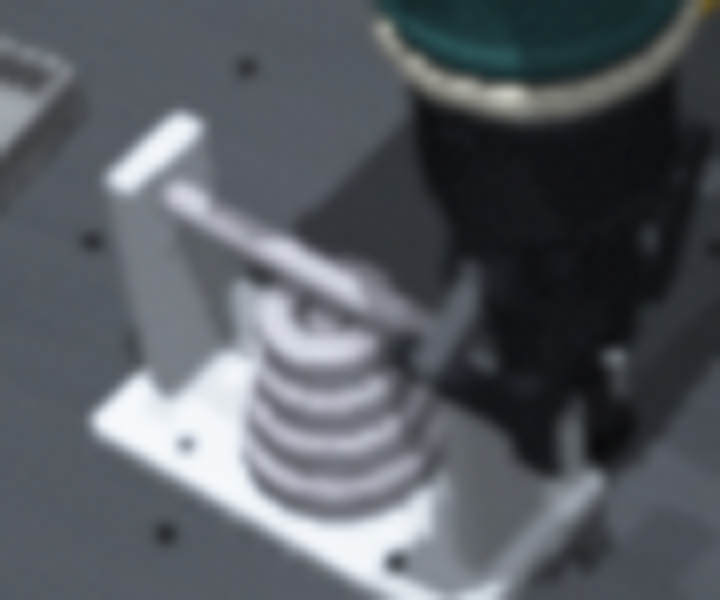

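Emit:
carry_out(moves="0 0 0 -0.001 0 0 0;0 0 0 -0.001 0 0 0;0 0 0 0 0 0 0")

```text
clock: 69.82
eef_pos: [0.6086, -0.0632, 0.0997]
orientation: [0.748, 0.664, 0.0, -0.001]
force: [0.4, 5.3, -2.1]
grip_width: 0.18
```

Emit:
carry_out(moves="0 0 0 -0.001 0 0 0;0 0 0 0 0 0 0")

```text
clock: 70.08
eef_pos: [0.6086, -0.0633, 0.0998]
orientation: [0.747, 0.664, 0.001, -0.001]
force: [1.7, 13.0, -1.5]
grip_width: 0.179
```

Emit:
carry_out(moves="0 0 0 0 0 0.0008 0;0 0 0 0 0 0.0006 0;0 0 0 0 0 0 0")

```text
clock: 70.45
eef_pos: [0.6088, -0.0633, 0.0989]
orientation: [0.747, 0.664, 0.001, -0.001]
force: [1.0, 13.2, 3.4]
grip_width: 0.169
```

Emit:
carry_out(moves="0 0 0 0.0003 0 0 0;0 0 0 0 0 0 0.017;0 0 0 0 0 0 0.02;0 0 0 0 0 0 0.03;0 0 0 0 0 0 0.05;0 0 0 0 0 0 0.05")

```text
clock: 71.2
eef_pos: [0.6084, -0.0644, 0.0983]
orientation: [0.748, 0.664, -0.0, -0.0]
force: [0.3, -0.3, -0.8]
grip_width: 0.586
```

```bash
python3 - <<'E'
from h import *
st()
E
```

```text
t 71.2 p [ 0.6084 -0.0644  0.0983] z [-1.2e-03  2.0e-04 -1.0e+00] y [ 0.993  -0.118  -0.0012] F [ 0.3 -0.3 -0.8] M [-0.03  0.02  0.01] g 50.0
```

Released. Lift straight up, move clear and inspect.

Emit:
carry_out(moves="0 0 0 0 0 -0.01 0.05;0 0 0 0 0 -0.03 0.05;0 0 0 0 0 -0.05 0.05;0 0 0 0 0 -0.05 0.05;0 0 0 0.05 -0.02 0 0.05;0 0 0 0.06 -0.02 0 0.05;0 0 0 0.06 -0.02 0 0.05;0 0 0 0.06 -0.02 0 0.05")

```text
clock: 72.2
eef_pos: [0.556, 0.1731, 0.2395]
orientation: [0.748, 0.664, 0.0, -0.0]
force: [1.3, 0.5, 0.4]
grip_width: 0.584
```

```bash
python3 - <<'E'
from h import *
st()
s=Cam("scene");s.save("s34.png",(225,180,325,270),8);cv2.imwrite("pics/s34f.png",s.im[:,:,::-1])
t=Cam("top");t.save("t34.png",(330,180,450,260),6.5);cv2.imwrite("pics/t34f.png",t.im[:,:,::-1])
E
```

```text
t 72.2 p [0.556  0.1731 0.2395] z [ 0.e+00  5.e-04 -1.e+00] y [ 9.930e-01 -1.182e-01 -1.000e-04] F [1.3 0.5 0.4] M [-0.04 -0.01 -0.05] g 49.9
```

View pics/s34.png

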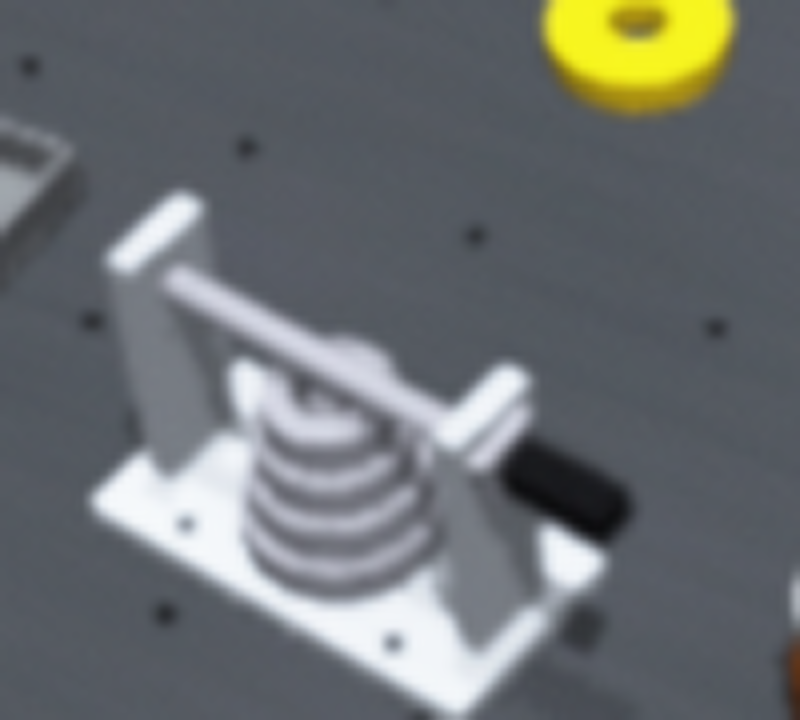

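View pics/t34.png

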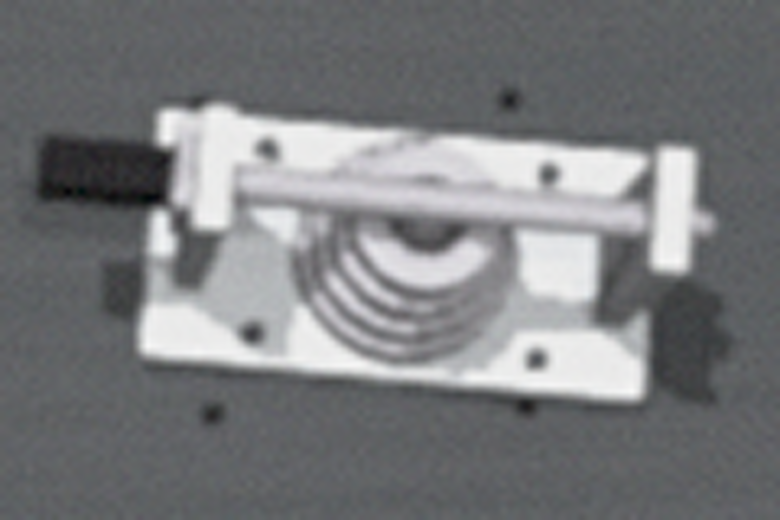

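View pics/t34f.png

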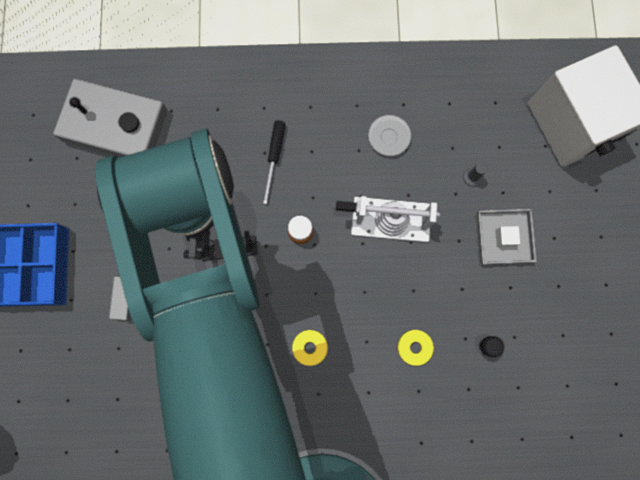

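```bash
python3 - <<'E'
from h import *
t=Cam("top")
T=lambda u,v:(330+(u+.5)/6.5-.5,180+(v+.5)/6.5-.5)
C=np.array([.597,-.1612]);Y=np.array([.1187,.9929]);X=np.array([.9929,-.1187])
P=t.plane([T(40,168),T(714,222)],.0945)[:,:2]-C
print(np.c_[P@X,P@Y], "expect y .118, -.082")
E
```

```text
[[-0.00089911  0.11703917]
 [ 0.00107479 -0.08319783]] expect y .118, -.082
```

Emit:
carry_out(moves="0 0 0 0 0 0 0.05;0 0 0 0 0 0 0.05;0 0 0 0 0 0 0.05;0 0 0 0 0 0 0.05")

```text
clock: 72.85
eef_pos: [0.5569, 0.1707, 0.2384]
orientation: [0.748, 0.664, -0.0, -0.0]
force: [-0.5, -0.2, -0.2]
grip_width: 0.582
```

```bash
python3 -c "
from rig import ctrl
print(ctrl.finish_job())"
```

```text
the job is handed in; nothing more can be done
None
```

I completed the job in the order asked and handed it in at about 73 s. The hand-in gave no verdict.

- **Rod out and cap off:** I pulled the rod straight out and rested it in the black cradle. The dust cap went into the grey tray.
- **Rings:** All four rings were present and are stacked 70, 62, 54, 46 from the bottom up. Each one landed within about 0.3 mm of the height expected for sitting fully home, with a clear contact force.
- **Knocked ring:** Ring46 was knocked a few centimetres aside during the run. I saw the shift in the scene view and remeasured it from the top before picking it up.
- **Rod back in:** The rod went through both uprights without catching, until the flange met the upright with about 13 N.
- **Final checks:** In the last top view the handle end is at carrier y 117 mm and the tip at -83 mm. With the flange seated they should be 118 and -82, so this agrees within about 1 mm, which is the limit of the cameras. The cap was still in the tray, and nothing else on the bench that I could see had moved. The arm hid the slide box and the purple ring in that last top view, so I did not check those two.

No check failed. The only disagreement was an offset of 2–4 mm between the two cameras, so I relied on the top view and on contact. I saw no sign of the grip slackening.

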